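# Pack a print run: edge covers off the riser, clear the catch tray, report ready

## Task

Pack the finished print run. Slide each flat cover forward out of its channel on the riser until it overhangs the front edge enough to be pinched by its two long sides, and lay it flat, window face up, in the wide compartment of the tote (one may lie on the other), without letting a cover fall onto the bench; and move every housing from the printer's catch tray into the cells of the narrower compartment, standing open side up on the floor. When all of that is packed, press the white ready button beside the catch tray fully down, once or more, and leave the meter, screwdriver and carton where they are.

Things in the scene. Friction and masses are not known exactly. Their poses are not given: they have to be found in the camera images.
- riser: Fixed riser 220 (x) x 168 mm (y). Origin: centre of its underside; -x is its front, roughly facing the robot: front edge at x = -110 mm, free air before it. Deck at z = 90 mm, 12 mm thick. Two channels along x, 58 mm wide, centred at y = +45 and -45 mm, open at both ends, between rails 10 mm high (as a cover is thick), so a cover's sides can be gripped only where it overhangs.
- cover1: Flat grey plastic cover, a plate 130 x 54 x 10 mm (x, y, z) with a dark window on its top face; 60 to 110 g. Origin: centre of its underside; x along its length, z out of the window face. Starts flat, window up, in the left (+y) channel of the riser, its front (-x) end 5 to 45 mm behind the riser's front edge.
- cover2: Flat grey plastic cover, a plate 130 x 54 x 10 mm (x, y, z) with a dark window on its top face; 60 to 110 g. Origin: centre of its underside; x along its length, z out of the window face. Starts flat, window up, in the right (-y) channel of the riser, its front (-x) end 5 to 45 mm behind the riser's front edge.
- tote: Fixed blue open tote, outside 253 (x) x 267 (y) x 50 mm high, walls and floor 4 mm thick, split by a wall along x into a wide (+y) and a narrower (-y) compartment. Origin: centre of its underside.
- tote_covers (a point): Centre of the inner floor (4 mm above the bench) of the tote's wide compartment for covers, 245 (x) x 136 mm (y) inside. Axes as the tote's.
- tote_housings (a point): Centre of the inner floor (4 mm above the bench) of the tote's narrower compartment for housings, 245 (x) x 119 mm (y) inside. Axes as the tote's. Two dividers 30 mm high (4 mm thick, at x = -41.5 and +41.5 mm) split it into three equal cells, centred at x = -83, 0 and +83 mm, each 79 x 119 mm inside.
- tray: Fixed aluminium catch tray of the printer, outside 248 (x) x 148 (y) x 30 mm high, 4 mm walls and floor. Origin: centre of its underside. On its -y side a chute (from y = -65 mm, rising to 85 mm), then the printer from y = -140 mm (base 70 mm high, 320 mm at the back). On its +y side the ready button's pod, 20 mm high plus the button.
- housing1: Grey printed housing, an open-topped rectangular box 60 x 48 x 40 mm (x, y, z), 4 mm walls, about 60 g. Origin: centre of its underside; z towards its open top. Starts standing open side up in the printer's catch tray, its x within about 0.25 rad of the tray's x. May be absent (None): two or three are there.
- housing2: Grey printed housing, an open-topped rectangular box 60 x 48 x 40 mm (x, y, z), 4 mm walls, about 60 g. Origin: centre of its underside; z towards its open top. Starts standing open side up in the printer's catch tray, its x within about 0.25 rad of the tray's x. May be absent (None): two or three are there.
- housing3: Grey printed housing, an open-topped rectangular box 60 x 48 x 40 mm (x, y, z), 4 mm walls, about 60 g. Origin: centre of its underside; z towards its open top. Starts standing open side up in the printer's catch tray, its x within about 0.25 rad of the tray's x. May be absent (None): two or three are there.
- ready (a joint): Travel of the white ready button, 0 at rest, 0.007 m fully down; springs back; about 5 N takes it fully down. It is pressed when over 0.0045.
- ready_top (a point): Centre of the button's top face (32 mm across); it is pressed straight down.
- meter: Yellow multimeter lying on the bench beyond the tote, 150 x 75 x 33 mm. Origin: centre of its underside. Bystander, to be left alone.
- screwdriver: Screwdriver lying on the bench beyond the tote. Bystander, to be left alone.
- carton: Cardboard carton 120 x 90 x 70 mm on the bench, between the backs of the riser and the tote. Origin: centre of its underside. Bystander, to be left alone.
Things that resemble listed ones, but are neither listed nor needed, are in the scene too. Leave any orange or pink look-alike of the housing2 alone. Leave any turquoise look-alike of the cover1 alone.

How it is judged:
On the way, in this order (a step that is already met when the one before it is completed fails the run):
1. both covers and all housings are packed in their compartments of the tote (x of cover1 in the frame of tote_covers between -0.1 and 0.1 m and y of cover1 in the frame of tote_covers between -0.045 and 0.045 m and z of cover1 in the frame of tote_covers between -0.01 and 0.018 m and angle between each of cover1, cover2's own z axis and vertical below 0.12 rad and linear speed of each of cover1, cover2, housing1, housing2, housing3 below 0.03 m/s and x of cover2 in the frame of tote_covers between -0.1 and 0.1 m and y of cover2 in the frame of tote_covers between -0.045 and 0.045 m and z of cover2 in the frame of tote_covers between -0.01 and 0.018 m and x of housing1 in the frame of tote_housings between -0.105 and 0.105 m and y of housing1 in the frame of tote_housings between -0.045 and 0.045 m and z of housing1 in the frame of tote_housings between -0.01 and 0.012 m and angle between each of housing1, housing2, housing3's own z axis and vertical below 0.15 rad and x of housing2 in the frame of tote_housings between -0.105 and 0.105 m and y of housing2 in the frame of tote_housings between -0.045 and 0.045 m and z of housing2 in the frame of tote_housings between -0.01 and 0.012 m and x of housing3 in the frame of tote_housings between -0.105 and 0.105 m and y of housing3 in the frame of tote_housings between -0.045 and 0.045 m and z of housing3 in the frame of tote_housings between -0.01 and 0.012 m), for 0.2 s.
2. the ready button is pressed down (value of joint ready above 0.0045 m), for 0.05 s.
At the end, for the whole second after the job is handed in: Covers at rest window up in the wide compartment (tilt < 0.12 rad, underside < 18 mm over its floor, within 100 x 45 mm of its centre); housings upright in the narrower one (tilt < 0.15, < 12 mm over its floor, within 105 x 45 mm); then button pressed over 4.5 mm and sprung back (all of step 1 and value of joint ready below 0.002 m); the robot touches nothing.
It fails at once if a cover fell onto the bench ((height (world z) of cover1 below 0.06 m and horizontal distance between cover1 and tote_covers above 0.15 m) or (height (world z) of cover2 below 0.06 m and horizontal distance between cover2 and tote_covers above 0.15 m)).
It fails at once if a bystander was moved more than 25 mm (distance of any of meter, screwdriver, carton from where it was at the start of the episode above 0.025 m).
Of housing1, housing2, housing3 only 2 to 3 are there at a start; the rules pass over those that are not, and their reading is None.
At some moment in a run one of housing1, housing2, housing3 may be knocked a few centimetres aside while the robot is not near it.
It also fails if it takes over 200 s, if anything falls off the work surface, if the arm or the gripper's body presses on something with over 40 N, if the wrist force passes 120 N, or if a joint passes its speed limit or range.

## Robot

A 6-joint arm with a two-finger parallel gripper is mounted at the origin on the work surface. World frame = base frame: x ahead of the robot, y to its left, z up, the work surface at z = 0. Lengths are in m, angles in rad, forces in N, time in s.
With the tool pointing down it reaches from about 0.3 to 0.75 m from the base axis. Payload 8.5 kg.
Tool frame: the origin (TCP) lies at the very end of the fingers, on their centre line; the grasp point (between the pads) lies 19 mm behind it; y points along the fingers, z is the direction in which the jaws open and shut, and the axes are right-handed (so a half turn about y gives the same grasp; the last joint's range is limited). The gripper opens to 85 mm and grips with 20 to 120 N. Pads are 22 mm wide; open, the fingers measure 114 mm over their backs; the gripper's body (76 mm by 85 mm) begins 54 mm behind the grasp point. The pads swing forward as they close: fully open they stand 13 mm farther back than shut.
Start: joints at [1.132, 0.381, 1.297, -0, 1.464, -0.215], TCP at [0.122, 0.536, 0.231] pointing down, gripper open.
Joint ranges: [-3.11, 3.11], [-0.89, 2.33], [0.22, 2.48], [-1.42, 4.56], [0.17, 2.85], [-2.88, 2.88]. Speed limits (rad/s): [2.39, 2.39, 3.14, 3.14, 3.14, 3.14].

## Interface

Orientations are given as a rotation vector (axis times angle).
In Python, from plant import bot gives the robot as it stands.
- The arm moves only by the tool play_rows, never from a script. Its argument "plan" is a list of rows, each a list of 7 numbers: the shift along the tool's x, y, z in units of 25 mm (1.0 is 25 mm), then the turn, a rotation vector about the tool's x, y, z in degrees, then the closure in counts, from 0 (fully open) to 255 (shut). In form: [[tx, ty, tz, rx, ry, rz, claw], ...]. A call has 1 to 5 rows; each row shifts and turns the commanded pose from where the row before left it, along the tool's axes as they then stand; what a row does not reach is not made up. A row lasts 1/8 s, in which the tool goes at most 62.5 mm and 10.7 degrees, less where a joint would pass 70% of its speed; a pose out of reach is approached as far as the arm can. A call is refused whole if a number of a shift passes 1 or a number of a turn 10.7, either way. A call with a gripper value outside its range is refused whole. The fingers move at their own pace and stop on an object; "newtons" is the grip in N (left out, the last holds). Time passes only in rows, so rows that do not move let the fingers close. It gives the time, the measured TCP pose, the force and the opening at its end, in the units of the state.
- bot.state(): the state, without advancing time (a new reading comes with each control period).
- bot.read_camera(name): name is "side" or "top"; returns a dict with "pixels" (384x512x3 uint8, red, green, blue), "range_z" (384x512 float32, m along the optical axis (not along the pixel's ray), 0 where there is no reading), "fov_y" (degrees; the focal length in pixels is half the picture's height over the tangent of half this angle, whatever the lens; pixels are square), "cx", "cy" (the principal point, pixels), "T" (4x4, takes a point from camera to world coordinates). Camera axes: x right, y down, z forward; pixel columns grow to the right and rows downward; lengths in m; the calibration is good to about 2 mm. A picture is of the moment at which its call begins.
- bot.job_done(): hands the job in, once; it reports no verdict.
The state is a dict: "t": time; "qpos": joint angles; "joint_vel": joint speeds; "tau": joint torques, N m; "eef_pos": TCP position; "orientation": TCP orientation; "contact_force": force on the tool from outside, world axes, zero at the start; "wrist_torque": the same for the moment, N m; "finger_gap": finger opening in m.
Only numpy, scipy, OpenCV 4.12 (cv2) and the standard library are available. Lean on these libraries where they do the work, as an engineer would, in place of code of your own. Each camera call takes 0.05 s, during which the arm holds its last target. There are 200 camera calls.

## Working session

There is one attempt and no reset: what is moved stays moved. The work goes in short steps, Python scripts to look and compute and a tool call to move; the robot and the scene stay as the last step left them, time stands still between calls to the robot, and variables do not carry over. Pictures are saved under pics/ and viewed, on a budget of 14 in all, crops included, one or two more only if the job needs it, and the job is handed in when it is done.

Besides the shell and the picture viewer there is one more tool, called after "Request:" as name(argument=value, ...), one argument or row to a line, values as JSON. play_rows: Moves the arm, as the interface text tells. Its arguments: {"type":"object","properties":{"plan":{"type":"array","items":{"type":"array","items":{"type":"number"}}},"newtons":{"type":"number"}},"required":["plan"]}

```bash
mkdir -p pics; ls; cat > h.py <<'E'
import numpy as np, cv2
from plant import bot
from scipy.spatial.transform import Rotation as R
def cam(n,save=None):
    d=bot.read_camera(n)
    if save: cv2.imwrite(save,d["pixels"][:,:,::-1])
    return d
def world(d):
    z=d["range_z"];h,w=z.shape;f=h/2/np.tan(np.radians(d["fov_y"])/2)
    u,v=np.meshgrid(np.arange(w),np.arange(h))
    P=np.stack([(u-d["cx"])/f*z,(v-d["cy"])/f*z,z],-1)
    P=P@d["T"][:3,:3].T+d["T"][:3,3]
    P[z==0]=np.nan
    return P
E
python3 - <<'E'
from h import *
a=cam("top");b=cam("side")
np.savez("s0.npz",tp=a["pixels"],tw=world(a),sp=b["pixels"],sw=world(b))
for n,d in(("top",a),("side",b)):
    cv2.imwrite(f"pics/{n}0.png",cv2.resize(d["pixels"][:,:,::-1],(800,600)))
    print(d["fov_y"],d["cx"],d["cy"],d["T"].round(3))
s=bot.state();print(s, R.from_rotvec(s["orientation"]).as_matrix().round(3))
E
```

```text
pics
52.366148001899795 260.36771901909646 195.08375170107453 [[ 0.018 -0.981  0.192  0.274]
 [-1.    -0.023 -0.021  0.005]
 [ 0.025 -0.191 -0.981  1.241]
 [ 0.     0.     0.     1.   ]]
51.91830718604336 261.7575363333036 185.32751329835935 [[-0.989 -0.108  0.096  0.409]
 [-0.145  0.745 -0.651  0.755]
 [-0.001 -0.658 -0.753  0.98 ]
 [ 0.     0.     0.     1.   ]]
{'t': 0.1, 'qpos': array([ 1.13170160e+00,  3.81148520e-01,  1.29813030e+00, -4.12701959e-05,
        1.46359216e+00, -2.15309087e-01]), 'joint_vel': array([ 0.00060163, -0.00269362, -0.00305611, -0.00040212,  0.00213785,
       -0.00014494]), 'tau': array([ 4.37426905e-03, -4.49215579e+01, -2.31655240e+01, -1.69790565e-04,
        3.68252455e-03,  3.91668914e-05]), 'eef_pos': array([0.12196723, 0.5360518 , 0.23078127]), 'orientation': array([-1.56487118,  0.17601327, -0.17542785]), 'contact_force': array([ 0.11364106,  0.12383999, -0.55694685]), 'wrist_torque': array([ 0.01603248, -0.04882561, -0.00111514]), 'finger_gap': 0.08513576512445534} [[ 0.975 -0.001  0.222]
 [-0.222 -0.001  0.975]
 [-0.    -1.    -0.001]]
```

View pics/top0.png

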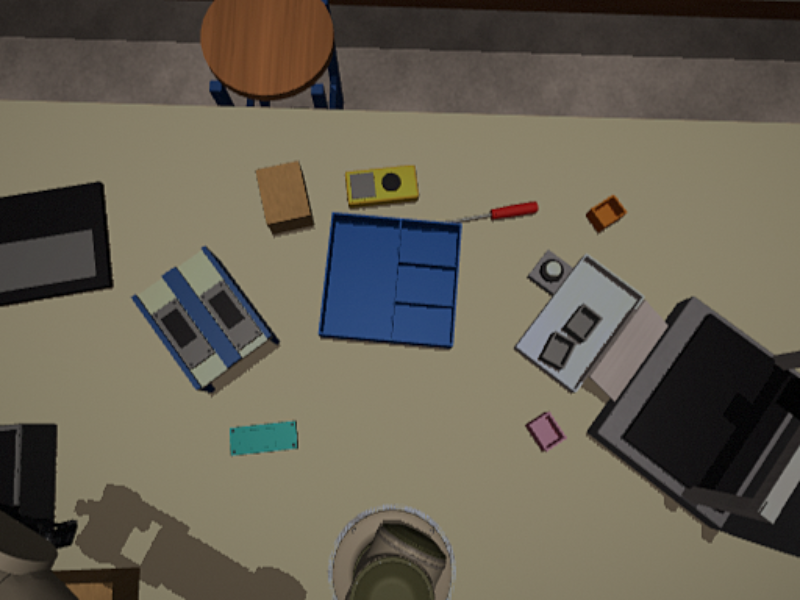

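View pics/side0.png

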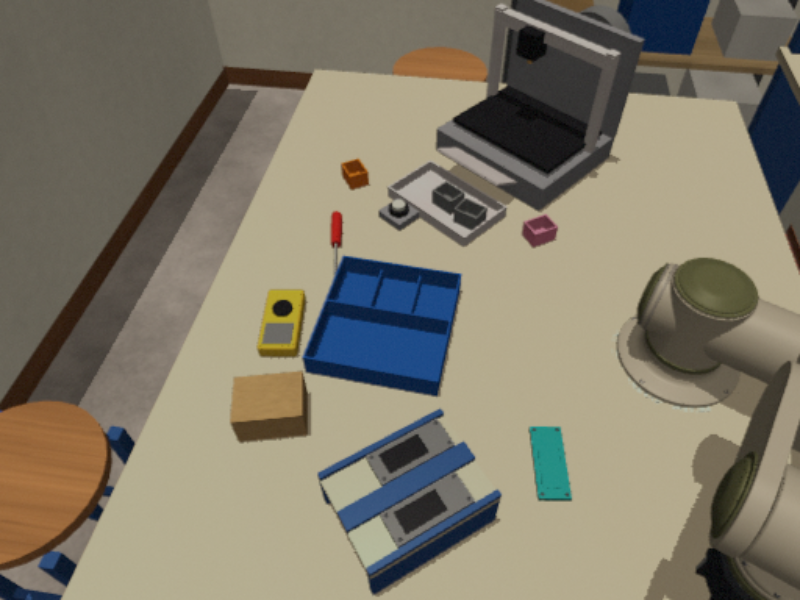

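The top view (800x600) shows the riser at about (205,320), the tote at (390,280), the tray at (580,325) with two housings at (556,350) and (582,323), and the button at (551,269). The decoys are turquoise (263,437), pink (545,430) and orange (606,212). Next I measure positions.

```bash
cat >> h.py <<'E'
def rect(P,m,name=""):
    q=(P[m][:,:2]*1000).astype(np.float32)
    (c,s,a)=cv2.minAreaRect(q)
    print(name,len(q),"c",np.round(c,1),"size",np.round(s,1),"ang",round(a,1),"z med %.4f"%np.nanmedian(P[m][:,2]))
    return c,s,a
def big(m):
    n,l,s,_=cv2.connectedComponentsWithStats(m.astype(np.uint8));o=[l==i for i in range(1,n)]
    return sorted(o,key=lambda k:-k.sum())
E
cat > m0.py <<'E'
from h import *
d=np.load("s0.npz")
for k in "ts":
    C=d[k+"p"].astype(int);P=d[k+"w"];x,y,z=P[...,0],P[...,1],P[...,2]
    hsv=cv2.cvtColor(d[k+"p"],cv2.COLOR_RGB2HSV).astype(int)
    blue=(abs(hsv[...,0]-110)<12)&(hsv[...,1]>130)
    print("==",k)
    roi=(x>.25)&(x<.75)
    for b in big(blue&roi&(z>.08)&(z<.12)&(y>.1))[:3]: rect(P,b,"rail")
    rect(P,big(roi&(z>.08)&(z<.12)&(y>.1))[0],"riser")
    cov=(hsv[...,1]<60)&roi&(z>.08)&(z<.12)&(y>.1)&~blue
    for b in big(cov)[:3]: rect(P,b,"cover")
    rect(P,big(blue&roi&(z<.075)&(z>-.01)&(y<.2))[0],"tote all")
    rect(P,big(blue&roi&(z<.065)&(z>.043)&(y<.2))[0],"tote rim")
    T=(y<-.15)&(y>-.5)&roi
    for b in big(T&(z>.036)&(z<.055)&(hsv[...,1]<60))[:4]: rect(P,b,"hous")
    for b in big(T&(z>.02)&(z<.036)&(hsv[...,1]<80))[:3]: rect(P,b,"z20-36")
    for b in big(T&(hsv[...,2]>150)&(hsv[...,1]<25))[:3]: rect(P,b,"white")
E
python3 m0.py
```

```text
== t
rail 752 c [465.5 370. ] size [219.2  34. ] ang 38.8 z med 0.1003
rail 215 c [417.7 429.7] size [217.9   9.5] ang 38.5 z med 0.1003
rail 200 c [517. 308.] size [219.1   9.2] ang 38.8 z med 0.1002
riser 4305 c [466.7 370. ] size [222.4 168.9] ang 38.8 z med 0.0992
cover 1443 c [438.3 404.4] size [220.9  59.5] ang 38.8 z med 0.0985
cover 1414 c [494.7 334.3] size [220.5  59.5] ang 38.6 z med 0.0980
cover 60 c [255.8 678.8] size [ 8.4 41.4] ang 0.6 z med 0.1155
tote all 6717 c [562.3  13.5] size [265.4 254.5] ang 86.3 z med 0.0053
tote rim 543 c [562.3  13.6] size [265.4 254.4] ang 86.2 z med 0.0500
hous 182 c [ 345.9 -440.4] size [ 29.6 203.1] ang 60.6 z med 0.0513
hous 120 c [ 425.1 -323.8] size [48.9 61.3] ang 61.9 z med 0.0437
hous 119 c [ 481.4 -375.6] size [48.2 61.5] ang 53.4 z med 0.0436
hous 85 c [ 587.4 -314. ] size [33.1 38.7] ang 19.6 z med 0.0428
z20-36 702 c [ 505.2 -346.8] size [214.8 250. ] ang 53.1 z med 0.0285
z20-36 39 c [ 294.3 -406.5] size [19.4 82.9] ang 67.9 z med 0.0285
z20-36 32 c [ 428.9 -341.3] size [56.9 26.2] ang 9.2 z med 0.0284
white 292 c [ 516.5 -33
[... 757 characters left out ...]
74.  252.3] ang 86.3 z med 0.0493
hous 114 c [ 428.  -318.5] size [54.8 63.7] ang 63.8 z med 0.0428
hous 106 c [ 483.2 -370.9] size [52.5 64.4] ang 53.2 z med 0.0430
hous 99 c [ 300.2 -403.5] size [27.8 94.2] ang 69.3 z med 0.0470
hous 52 c [ 591.9 -308.1] size [25.3 37.8] ang 8.8 z med 0.0430
z20-36 681 c [ 506.6 -342.4] size [218.8 252.9] ang 53.5 z med 0.0275
z20-36 85 c [ 303.4 -407.1] size [ 29.9 103.9] ang 68.7 z med 0.0267
z20-36 71 c [ 484.2 -354.6] size [74.7 38.2] ang 0.9 z med 0.0285
white 545 c [ 487.1 -366.9] size [145.5 241.7] ang 53.0 z med 0.0050
white 20 c [ 424.3 -399. ] size [11.4 45.9] ang 54.8 z med 0.0052
white 19 c [ 379.9 -350.5] size [21.5 76.1] ang 11.1 z med 0.0053
```

```bash
cat >> h.py <<'E'
RC=np.array([.4673,.3716]); RY=38.8; TC=np.array([.563,.0149]); TY=-3.75
def fr(P,c,yaw):
    a=np.radians(yaw);p=P[...,:2]-c
    return p[...,0]*np.cos(a)+p[...,1]*np.sin(a), -p[...,0]*np.sin(a)+p[...,1]*np.cos(a)
def to(c,yaw,x,y):
    a=np.radians(yaw);return c+np.array([x*np.cos(a)-y*np.sin(a),x*np.sin(a)+y*np.cos(a)])
def go(x,y,z,yaw):
    s=bot.state();m=R.from_rotvec(s["orientation"]).as_matrix();th=np.degrees(np.arctan2(m[1,0],m[0,0]))
    d=m.T@(np.array([x,y,z])-s["eef_pos"])/.025
    print("t%.1f"%s["t"],"tcp",s["eef_pos"].round(4),"yaw %.1f"%th,"down",m[:,1].round(3),"F",s["contact_force"].round(1),"gap %.4f"%s["finger_gap"])
    dy=(yaw-th+180)%360-180
    a=np.radians(dy);c,si=np.cos(a),np.sin(a)
    print(" units now: x %.2f y(down) %.2f z %.2f"%tuple(d)," ry turn %.1f; after turn x %.2f z %.2f"%(-dy,c*d[0]+si*d[2],-si*d[0]+c*d[2]))
E
python3 - <<'E'
from h import *
d=np.load("s0.npz")
for k,off in(("t",(-.0006,-.0016)),("s",(.0006,.0016))):
    P=d[k+"w"];hsv=cv2.cvtColor(d[k+"p"],cv2.COLOR_RGB2HSV).astype(int)
    X,Y=fr(P,RC+off,RY);z=P[...,2]
    for s in(1,-1):
        o=[]
        for x0 in range(-112,112,6):
            m=(abs(Y-s*.045)<.018)&(abs(X*1000-x0-3)<3)&(z>.08)&(z<.12)
            o.append((x0+3,int(np.median(hsv[...,1][m])) if m.any() else -1, round(float(np.median(z[m]))*1000) if m.any() else -1))
        print(k,s,o)
    # tray / button
    T=(P[...,1]<-.15)&(P[...,1]>-.45)&(P[...,0]>.25)&(P[...,0]<.7)
    for b in big(T&(z>.021)&(z<.040)&(hsv[...,1]<40)&(hsv[...,2]>120))[:5]: rect(P,b,"bright")
    v,u=(172,353) if k=="t" else (131,255)
    print(z[v-6:v+7:2,u-8:u+9:2].round(3)); print(P[v,u].round(3))
E
```

```text
t 1 [(-109, 37, 91), (-103, 33, 90), (-97, 33, 90), (-91, 33, 90), (-85, 33, 91), (-79, 35, 90), (-73, 36, 92), (-67, 16, 101), (-61, 17, 101), (-55, 17, 100), (-49, 17, 101), (-43, 17, 100), (-37, 17, 100), (-31, 17, 100), (-25, 19, 100), (-19, 17, 100), (-13, 26, 101), (-7, 18, 101), (-1, 19, 101), (5, 18, 102), (11, 18, 100), (17, 20, 100), (23, 18, 101), (29, 19, 101), (35, 20, 102), (41, 18, 100), (47, 17, 101), (53, 15, 99), (59, 20, 101), (65, 43, 90), (71, 44, 90), (77, 45, 90), (83, 45, 88), (89, 45, 91), (95, 44, 90), (101, 44, 90), (107, 45, 90), (113, -1, -1)]
t -1 [(-109, 42, 90), (-103, 26, 91), (-97, 28, 93), (-91, 17, 99), (-85, 18, 101), (-79, 16, 101), (-73, 16, 100), (-67, 16, 101), (-61, 19, 101), (-55, 18, 101), (-49, 20, 100), (-43, 16, 100), (-37, 16, 100), (-31, 23, 102), (-25, 16, 100), (-19, 16, 101), (-13, 18, 100), (-7, 16, 102), (-1, 17, 101), (5, 18, 100), (11, 18, 101), (17, 17, 100), (23, 17, 100), (29, 15, 100), (35, 19, 97), (41, 40, 90), (47, 40, 91), (53, 42, 90), (59, 42, 91), (65, 42, 91), (71, 42, 91), (77, 42, 89), (83, 44, 90), (89, 44, 92), (
[... 2073 characters left out ...]
ang 29.2 z med 0.0221
bright 5 c [ 593.2 -283.3] size [ 4.6 11.6] ang 27.3 z med 0.0233
bright 4 c [ 521.3 -370.5] size [0.2 5.3] ang 8.8 z med 0.0317
bright 4 c [ 624.9 -320.2] size [5.6 7.5] ang 86.5 z med 0.0221
[[-0.     0.008  0.011  0.021  0.028  0.032  0.005  0.004  0.007]
 [-0.003 -0.001  0.006  0.023  0.018  0.023  0.03   0.007  0.004]
 [-0.    -0.     0.043  0.043  0.044  0.045  0.019  0.025  0.032]
 [ 0.019  0.033  0.044  0.04   0.044  0.041  0.035  0.021  0.028]
 [ 0.023  0.034  0.038  0.04   0.042  0.037  0.036  0.031  0.021]
 [ 0.022  0.028  0.035  0.037  0.032  0.03   0.028  0.023  0.021]
 [ 0.023  0.019  0.029  0.035  0.03   0.031  0.023  0.018  0.019]]
[ 0.59  -0.308  0.044]
```

```bash
python3 - <<'E'
from h import *
for s in(.045,-.045):
    for x in(.085,-.019,-.135): print(s,x,to(RC,RY,x,s).round(4))
p=to(RC,RY,.085,.045); go(p[0],p[1],.20,RY)
for y in(.0615,-.07):
    for x in(-.083,-.04,0,.083): print("tote",x,y,to(TC,TY,x,y).round(4))
E
```

```text
0.045 0.085 [0.5053 0.4599]
0.045 -0.019 [0.4243 0.3948]
0.045 -0.135 [0.3339 0.3221]
-0.045 0.085 [0.5617 0.3898]
-0.045 -0.019 [0.4807 0.3246]
-0.045 -0.135 [0.3903 0.2519]
t0.1 tcp [0.122  0.5361 0.2308] yaw -12.8 down [-0.001 -0.001 -1.   ] F [ 0.1  0.1 -0.6] gap 0.0851
 units now: x 15.63 y(down) 1.23 z 0.44  ry turn -51.6; after turn x 10.04 z -11.98
tote -0.083 0.0615 [0.4842 0.0817]
tote -0.04 0.0615 [0.5271 0.0789]
tote 0 0.0615 [0.567  0.0763]
tote 0.083 0.0615 [0.6498 0.0708]
tote -0.083 -0.07 [ 0.4756 -0.0495]
tote -0.04 -0.07 [ 0.5185 -0.0523]
tote 0 -0.07 [ 0.5584 -0.055 ]
tote 0.083 -0.07 [ 0.6412 -0.0604]
```

Request:
play_rows(
  plan=[
    [0,0,0,0,-10.3,0,255],
    [0,0,0,0,-10.3,0,255],
    [0,0,0,0,-10.3,0,255],
    [0,0,0,0,-10.3,0,255],
    [0,0,0,0,-10.3,0,255],
  ],
)

```text
t: 0.72
eef_pos: [0.122, 0.5361, 0.2309]
orientation: [-1.505, -0.532, 0.534]
contact_force: [-0.8, 0.3, -0.8]
finger_gap: 0.0001
```

Request:
play_rows(
  plan=[
    [0.9,0,-1,0,0,0,255],
    [0.9,0,-1,0,0,0,255],
    [0.9,0,-1,0,0,0,255],
    [0.9,0,-1,0,0,0,255],
    [0.9,0,-1,0,0,0,255],
  ],
)

```text
t: 1.35
eef_pos: [0.289, 0.5086, 0.231]
orientation: [-1.506, -0.528, 0.529]
contact_force: [-0.4, 0.5, 0.6]
finger_gap: 0.0003
```

Request:
play_rows(
  plan=[
    [0.9,0,-1,0,0,0,255],
    [0.9,0,-1,0,0,0,255],
    [0.9,0,-1,0,0,0,255],
    [0.9,0,-1,0,0,0,255],
    [0.9,0,-1,0,0,0,255],
  ],
)

```text
t: 1.98
eef_pos: [0.4549, 0.4814, 0.2308]
orientation: [-1.506, -0.528, 0.529]
contact_force: [-0.2, 0.7, -0.7]
finger_gap: -0.0002
```

```bash
python3 - <<'E'
from h import *
p=to(RC,RY,.085,.045); go(p[0],p[1],.094,RY)
E
```

```text
t2.0 tcp [0.4549 0.4814 0.2308] yaw 38.7 down [-0.001 -0.001 -1.   ] F [-0.2  0.7 -0.7] gap -0.0002
 units now: x 1.04 y(down) 5.47 z -1.93  ry turn -0.1; after turn x 1.04 z -1.93
```

Request:
play_rows(
  plan=[
    [0.52,0,-0.97,0,0,0,255],
    [0.52,0,-0.96,0,0,0,255],
    [0,1,0,0,0,0,255],
    [0,1,0,0,0,0,255],
    [0,1,0,0,0,0,255],
  ],
)

```text
t: 2.6
eef_pos: [0.5044, 0.4599, 0.1554]
orientation: [-1.506, -0.528, 0.529]
contact_force: [0.5, 0.5, 0.1]
finger_gap: -0.0001
```

Request:
play_rows(
  plan=[
    [0,1,0,0,0,0,255],
    [0,0.8,0,0,0,0,255],
    [0,0.4,0,0,0,0,255],
    [0,0.22,0,0,0,0,255],
    [0,0,0,0,0,0,255],
  ],
)

```text
t: 3.22
eef_pos: [0.5045, 0.4603, 0.096]
orientation: [-1.505, -0.529, 0.528]
contact_force: [-1.1, 0.7, 1.1]
finger_gap: 0.0
```

```bash
python3 - <<'E'
from h import *
p=to(RC,RY,-.019,.045); go(p[0],p[1],.094,RY)
d=cam("side");cv2.imwrite("pics/s1.png",cv2.resize(d["pixels"][230:384,180:340,::-1],None,fx=4,fy=3.75))
E
```

```text
t3.2 tcp [0.5045 0.4603 0.096 ] yaw 38.7 down [ 0.  0. -1.] F [-1.1  0.7  1.1] gap 0.0000
 units now: x -4.14 y(down) 0.08 z -0.04  ry turn -0.1; after turn x -4.14 z -0.03
```

View pics/s1.png

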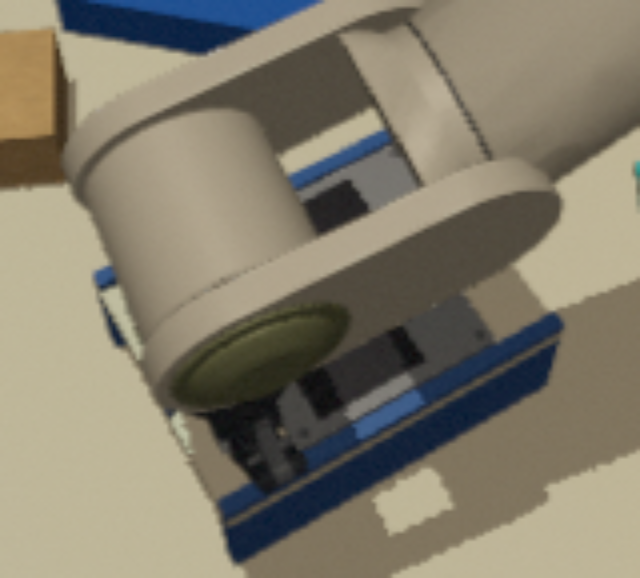

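The crop shows the closed fingers at about (265,460), down in the left channel behind cover 1. Now I push forward.

Request:
play_rows(
  plan=[
    [0,0.06,0,0,0,0,255],
    [-0.4,0,0,0,0,0,255],
    [-0.4,0,0,0,0,0,255],
    [-0.4,0,0,0,0,0,255],
    [-0.4,0,0,0,0,0,255],
  ],
)

```text
t: 3.9
eef_pos: [0.4726, 0.4349, 0.0945]
orientation: [-1.505, -0.529, 0.528]
contact_force: [-0.2, 0.8, 0.0]
finger_gap: -0.0001
```

Request:
play_rows(
  plan=[
    [-0.4,0,0,0,0,0,255],
    [-0.4,0,0,0,0,0,255],
    [-0.4,0,0,0,0,0,255],
    [-0.3,0,0,0,0,0,255],
    [0,0,0,0,0,0,255],
  ],
)

```text
t: 4.53
eef_pos: [0.4435, 0.4116, 0.0944]
orientation: [-1.506, -0.528, 0.529]
contact_force: [-0.2, 0.3, -0.0]
finger_gap: 0.0001
```

```bash
cat > cov.py <<'E'
from h import *
import sys
def cov(s,n="side",save=None):
    d=cam(n,save);P=world(d);o=(.0006,.0016) if n=="side" else (-.0006,-.0016)
    X,Y=fr(P,RC+o,RY);z=P[...,2]
    hsv=cv2.cvtColor(d["pixels"],cv2.COLOR_RGB2HSV)
    m=(abs(Y-s*.045)<.02)&(X>-.2)&(X<.1)&(z>.096)&(z<.107)&(hsv[...,1]<30)
    print("cover X range",np.percentile(X[m],[1,5,95,99]).round(4),m.sum(), "front z",np.median(z[m&(X<-.1)]) if (m&(X<-.1)).any() else 0)
    mm=m&(X<-.115)
    if mm.sum()>10: print("Y range of overhang",np.percentile(Y[mm],[2,98]).round(4))
E
python3 - <<'E'
from cov import *
p=to(RC,RY,-.019,.045); go(p[0],p[1],.094,RY); cov(1); cov(1,"top")
E
```

```text
t4.5 tcp [0.4435 0.4116 0.0944] yaw 38.7 down [-0. -0. -1.] F [-0.2  0.3 -0. ] gap 0.0001
 units now: x -1.02 y(down) 0.02 z -0.05  ry turn -0.1; after turn x -1.02 z -0.04
cover X range [-0.1338 -0.1296 -0.0363 -0.0263] 455 front z 0.10074221842314446
Y range of overhang [0.0361 0.0641]
cover X range [-0.1339 -0.1301 -0.0175 -0.0095] 438 front z 0.10059451752125981
Y range of overhang [0.0258 0.0642]
```

Request:
play_rows(
  plan=[
    [-0.4,0,0,0,0,0,255],
    [-0.4,0,0,0,0,0,255],
    [-0.22,0,0,0,0,0,255],
    [0,0,0,0,0,0,255],
    [0.3,0,0,0,0,0,255],
  ],
)

```text
t: 5.25
eef_pos: [0.43, 0.4007, 0.0944]
orientation: [-1.505, -0.528, 0.528]
contact_force: [0.4, -0.3, 0.4]
finger_gap: 0.0004
```

Request:
play_rows(
  plan=[
    [0,-0.9,0,0,0,0,0],
    [0,-0.9,0,0,0,0,0],
    [-1,0,0,0,0,0,0],
    [-1,0,0,0,0,0,0],
    [-1,0,0,0,0,0,0],
  ],
)

```text
t: 5.88
eef_pos: [0.3713, 0.3537, 0.1393]
orientation: [-1.505, -0.529, 0.528]
contact_force: [1.0, 0.4, -0.3]
finger_gap: 0.0851
```

```bash
python3 - <<'E'
from cov import *
p=to(RC,RY,-.135,.045); go(p[0],p[1],.086,RY); cov(1); cov(1,"top")
E
```

```text
t5.9 tcp [0.3713 0.3537 0.1393] yaw 38.7 down [ 0.  0. -1.] F [ 1.   0.4 -0.3] gap 0.0851
 units now: x -1.96 y(down) 2.13 z -0.05  ry turn -0.1; after turn x -1.96 z -0.05
cover X range [-0.1587 -0.1532 -0.0342 -0.0319] 446 front z 0.10164724959993521
Y range of overhang [0.0333 0.0584]
cover X range [-0.1601 -0.1582 -0.0818 -0.0494] 255 front z 0.10078329581855061
Y range of overhang [0.0254 0.0632]
```

Request:
play_rows(
  plan=[
    [-1,0,-0.02,0,0,0,0],
    [-0.96,0,-0.02,0,0,0,0],
    [0,1,0,0,0,0,0],
    [0,0.8,0,0,0,0,0],
    [0,0.33,0,0,0,0,0],
  ],
)

```text
t: 6.6
eef_pos: [0.3344, 0.3228, 0.0853]
orientation: [-1.506, -0.528, 0.529]
contact_force: [0.2, -0.4, -0.1]
finger_gap: 0.0854
```

```bash
python3 - <<'E'
from cov import *
p=to(RC,RY,-.135,.045); go(p[0],p[1],.086,RY)
d=cam("side");cv2.imwrite("pics/s2.png",cv2.resize(d["pixels"][220:384,200:360,::-1],None,fx=4,fy=3.65))
E
```

```text
t6.6 tcp [0.3344 0.3228 0.0853] yaw 38.7 down [-0.001 -0.    -1.   ] F [ 0.2 -0.4 -0.1] gap 0.0854
 units now: x -0.03 y(down) -0.03 z -0.01  ry turn -0.1; after turn x -0.03 z -0.01
```

View pics/s2.png

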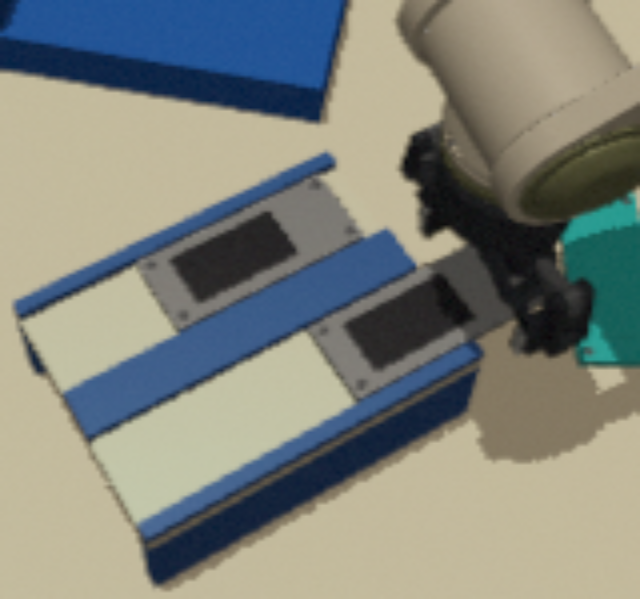

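The jaws straddle cover 1's overhang at about (500,280). Next I close on it.

Request:
play_rows(
  plan=[
    [0,0,0,0,0,0,255],
    [0,0,0,0,0,0,255],
    [0,0,0,0,0,0,255],
    [0,0,0,0,0,0,255],
    [0,0,0,0,0,0,255],
  ],
  newtons=80,
)

```text
t: 7.28
eef_pos: [0.3342, 0.3226, 0.0871]
orientation: [-1.505, -0.53, 0.527]
contact_force: [-0.7, -0.9, 5.6]
finger_gap: 0.0515
```

Request:
play_rows(
  plan=[
    [0,-0.2,0,0,0,0,255],
    [0,-0.4,0,0,0,0,255],
    [0,-0.6,0,0,0,0,255],
    [0,-0.8,0,0,0,0,255],
    [0,-0.5,0,0,0,0,255],
  ],
)

```text
t: 7.9
eef_pos: [0.3338, 0.3225, 0.1499]
orientation: [-1.505, -0.53, 0.527]
contact_force: [-1.2, 0.4, -1.2]
finger_gap: 0.0515
```

```bash
python3 - <<'E'
from cov import *
p=to(TC,TY,-.04,.0615); go(p[0],p[1],.12,TY)
d=cam("side");cv2.imwrite("pics/s3.png",cv2.resize(d["pixels"][200:364,200:360,::-1],None,fx=4,fy=3.65))
d=cam("top");P=world(d);X,Y=fr(P,RC,RY);z=P[...,2]
for x in np.arange(-.16,-.02,.015):
    m=(abs(X-x)<.006)&(abs(Y-.045)<.02)&(z>.1)&(z<.18);print(round(x,3),m.sum(),np.median(z[m]).round(4) if m.any() else 0,end=" | ")
E
```

```text
t7.9 tcp [0.3338 0.3225 0.1499] yaw 38.7 down [ 0.001  0.001 -1.   ] F [-1.2  0.4 -1.2] gap 0.0515
 units now: x -0.06 y(down) 1.20 z -12.44  ry turn 42.4; after turn x 8.35 z -9.22
-0.16 18 0.1634 | -0.145 12 0.1637 | -0.13 0 0 | -0.115 0 0 | -0.1 0 0 | -0.085 0 0 | -0.07 0 0 | -0.055 0 0 | -0.04 0 0 | -0.025 0 0 |
```

View pics/s3.png

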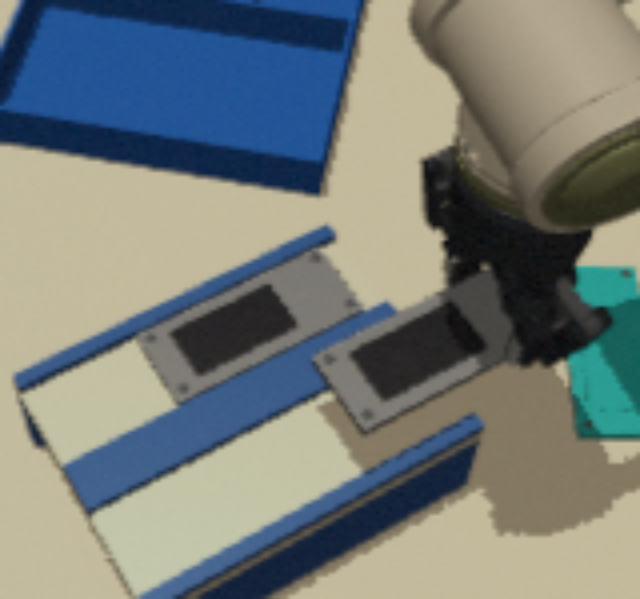

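Cover 1 is held level by its front end at about (480,300). Next I carry it to the tote.

Request:
play_rows(
  plan=[
    [0,0,0,0,8.5,0,255],
    [0,0,0,0,8.5,0,255],
    [0,0,0,0,8.5,0,255],
    [0,0,0,0,8.5,0,255],
    [0,0,0,0,8.4,0,255],
  ],
)

```text
t: 8.62
eef_pos: [0.3334, 0.3222, 0.148]
orientation: [-1.571, 0.056, -0.054]
contact_force: [-0.4, -0.8, -0.6]
finger_gap: 0.0517
```

Request:
play_rows(
  plan=[
    [0.83,0,-0.92,0,0,0,255],
    [0.83,0,-0.92,0,0,0,255],
    [0.83,0,-0.92,0,0,0,255],
    [0.83,0,-0.92,0,0,0,255],
    [0.83,0,-0.92,0,0,0,255],
  ],
)

```text
t: 9.25
eef_pos: [0.43, 0.1999, 0.148]
orientation: [-1.57, 0.052, -0.05]
contact_force: [-0.1, 0.3, -0.4]
finger_gap: 0.0516
```

Request:
play_rows(
  plan=[
    [0.83,0,-0.92,0,0,0,255],
    [0.83,0,-0.92,0,0,0,255],
    [0.83,0,-0.92,0,0,0,255],
    [0.83,0,-0.92,0,0,0,255],
    [0.83,0,-0.92,0,0,0,255],
  ],
)

```text
t: 9.88
eef_pos: [0.526, 0.0785, 0.1478]
orientation: [-1.57, 0.052, -0.05]
contact_force: [0.7, -0.0, -0.4]
finger_gap: 0.0515
```

```bash
python3 - <<'E'
from cov import *
p=to(TC,TY,-.04,.0615); go(p[0],p[1],.01,TY)
d=cam("side");P=world(d);z=P[...,2];X,Y=fr(P,TC+(.0006,.0016),TY)
hsv=cv2.cvtColor(d["pixels"],cv2.COLOR_RGB2HSV)
m=(z>.13)&(z<.185)&(hsv[...,1]<60)&(abs(Y-.06)<.06)&(abs(X-.02)<.1)
for b in big(m)[:2]:
    rect(P,b,"held");print(np.percentile(X[b],[2,98]),np.percentile(Y[b],[2,98]))
    q=P[b];c=np.linalg.lstsq(np.c_[X[b],Y[b],np.ones(b.sum())],q[:,2],rcond=None)[0];print("plane",c)
E
```

```text
t9.9 tcp [0.526  0.0785 0.1478] yaw -3.7 down [-0.001  0.    -1.   ] F [ 0.7 -0.  -0.4] gap 0.0515
 units now: x 0.05 y(down) 5.51 z 0.02  ry turn 0.0; after turn x 0.05 z 0.02
held 608 c [565.2  83.9] size [ 67.6 130.3] ang 84.8 z med 0.1614
[-0.06660972  0.05873594] [0.03623592 0.09668275]
plane [-0.00525455  0.0031815   0.16117719]
held 6 c [515.8  53.9] size [2.7 5.7] ang 8.4 z med 0.1760
[-0.05185433 -0.04825571] [0.03192252 0.0371194 ]
plane [ 0.26239234 -0.37678293  0.20334443]
```

Request:
play_rows(
  plan=[
    [0,1,0,0,0,0,255],
    [0,1,0,0,0,0,255],
    [0,1,0,0,0,0,255],
    [0,1,0,0,0,0,255],
    [0,1,0,0,0,0,255],
  ],
)

```text
t: 10.55
eef_pos: [0.5253, 0.0795, 0.0222]
orientation: [-1.57, 0.052, -0.05]
contact_force: [-0.2, -0.4, -0.1]
finger_gap: 0.0516
```

Request:
play_rows(
  plan=[
    [0,0.3,0,0,0,0,255],
    [0,0.2,0,0,0,0,255],
    [0,0.15,0,0,0,0,255],
    [0,0.1,0,0,0,0,255],
    [0,0,0,0,0,0,255],
  ],
)

```text
t: 11.18
eef_pos: [0.5259, 0.0793, 0.005]
orientation: [-1.57, 0.051, -0.051]
contact_force: [0.6, -0.3, -0.0]
finger_gap: 0.0518
```

Request:
play_rows(
  plan=[
    [0,0.06,0,0,0,0,255],
    [0,0.04,0,0,0,0,255],
    [0,0,0,0,0,0,255],
  ],
)

```text
t: 11.55
eef_pos: [0.5258, 0.0793, 0.0023]
orientation: [-1.57, 0.051, -0.051]
contact_force: [-0.5, -0.2, -1.9]
finger_gap: 0.0516
```

Request:
play_rows(
  plan=[
    [0,0,0,0,0,0,35],
    [0,0,0,0,0,0,35],
    [0,0,0,0,0,0,35],
    [0,-0.5,0,0,0,0,35],
    [0,-1,0,0,0,0,35],
  ],
)

```text
t: 12.18
eef_pos: [0.5255, 0.0794, 0.0404]
orientation: [-1.57, 0.052, -0.05]
contact_force: [0.4, 0.1, 0.6]
finger_gap: 0.0736
```

Request:
play_rows(
  plan=[
    [0,-1,0,0,0,0,255],
    [0,-1,0,0,0,0,255],
    [0,-1,0,0,0,0,255],
    [0,-1,0,0,0,0,255],
    [0,-1,0,0,0,0,255],
  ],
)

```text
t: 12.8
eef_pos: [0.5256, 0.0794, 0.1666]
orientation: [-1.57, 0.05, -0.052]
contact_force: [-0.4, -1.4, -0.5]
finger_gap: -0.0001
```

```bash
cat > tc.py <<'E'
from h import *
def tc(zlo=.008,zhi=.035):
  for n,o in(("side",(.0006,.0016)),("top",(-.0006,-.0016))):
    d=cam(n);P=world(d);z=P[...,2];X,Y=fr(P,TC+o,TY)
    hsv=cv2.cvtColor(d["pixels"],cv2.COLOR_RGB2HSV)
    m=(z>zlo)&(z<zhi)&(hsv[...,1]<60)&(abs(Y-.0615)<.066)&(abs(X)<.12)
    for b in big(m)[:2]:
        if b.sum()<40: continue
        rect(P,b,n);print(" tote frame x",np.percentile(X[b],[2,98]).round(4),"y-.0615",(np.percentile(Y[b],[2,98])-.0615).round(4))
        c=np.linalg.lstsq(np.c_[X[b],Y[b],np.ones(b.sum())],P[b][:,2],rcond=None)[0];print(" tilt",c.round(3))
E
python3 - <<'E'
from tc import *
tc()
p=to(RC,RY,.062,-.045); go(p[0],p[1],.15,RY)
E
```

```text
side 654 c [564.3  79.6] size [ 57.4 128.6] ang 86.2 z med 0.0151
 tote frame x [-0.0656  0.0581] y-.0615 [-0.0245  0.0282]
 tilt [ 0.004 -0.009  0.016]
t12.9 tcp [0.5268 0.0793 0.1679] yaw -3.7 down [ 0.006 -0.    -1.   ] F [ 0.9  0.3 -0.4] gap 0.0001
 units now: x -0.09 y(down) 0.72 z 11.86  ry turn -42.5; after turn x 7.95 z 8.81
```

Cover 1 is flat and centred in the wide compartment. On to cover 2.

Request:
play_rows(
  plan=[
    [0,0,0,0,-8.5,0,255],
    [0,0,0,0,-8.5,0,255],
    [0,0,0,0,-8.5,0,255],
    [0,0,0,0,-8.5,0,255],
    [0,0,0,0,-8.5,0,255],
  ],
)

```text
t: 13.52
eef_pos: [0.5254, 0.0794, 0.1642]
orientation: [-1.504, -0.533, 0.534]
contact_force: [-0.6, -0.5, -0.4]
finger_gap: -0.0
```

Request:
play_rows(
  plan=[
    [0.8,0,0.88,0,0,0,255],
    [0.8,0,0.88,0,0,0,255],
    [0.8,0,0.88,0,0,0,255],
    [0.8,0,0.88,0,0,0,255],
    [0.8,0,0.88,0,0,0,255],
  ],
)

```text
t: 14.15
eef_pos: [0.5345, 0.2286, 0.1642]
orientation: [-1.505, -0.529, 0.531]
contact_force: [0.4, -0.4, 0.4]
finger_gap: 0.0
```

Request:
play_rows(
  plan=[
    [0.8,0,0.88,0,0,0,255],
    [0.8,0,0.88,0,0,0,255],
    [0.8,0,0.88,0,0,0,255],
    [0.8,0,0.88,0,0,0,255],
    [0.75,0,0.88,0,0,0,255],
  ],
)

```text
t: 14.78
eef_pos: [0.5426, 0.3762, 0.164]
orientation: [-1.505, -0.529, 0.531]
contact_force: [0.8, 0.9, 0.5]
finger_gap: 0.0002
```

```bash
python3 - <<'E'
from cov import *
p=to(RC,RY,.062,-.045); go(p[0],p[1],.0945,RY); cov(-1)
E
```

```text
t14.8 tcp [0.5426 0.3762 0.164 ] yaw 38.8 down [-0.001 -0.001 -1.   ] F [0.8 0.9 0.5] gap 0.0002
 units now: x 0.02 y(down) 2.78 z -0.06  ry turn -0.0; after turn x 0.02 z -0.06
cover X range [-0.0931 -0.0894  0.0256  0.032 ] 614 front z 0
```

Request:
play_rows(
  plan=[
    [0.02,1,-0.06,0,0,0,255],
    [0,1,0,0,0,0,255],
    [0,0.5,0,0,0,0,255],
    [0,0.28,0,0,0,0,255],
    [0,0,0,0,0,0,255],
  ],
)

```text
t: 15.45
eef_pos: [0.5443, 0.3744, 0.0954]
orientation: [-1.505, -0.53, 0.53]
contact_force: [0.9, -0.6, 1.1]
finger_gap: -0.0002
```

Request:
play_rows(
  plan=[
    [-0.4,0,0,0,0,0,255],
    [-0.4,0,0,0,0,0,255],
    [-0.4,0,0,0,0,0,255],
    [-0.4,0,0,0,0,0,255],
    [-0.4,0,0,0,0,0,255],
  ],
)

```text
t: 16.08
eef_pos: [0.5048, 0.3428, 0.0956]
orientation: [-1.505, -0.53, 0.529]
contact_force: [1.2, 0.9, 1.3]
finger_gap: -0.0
```

```bash
python3 - <<'E'
from cov import *
p=to(RC,RY,-.0195,-.045); go(p[0],p[1],.0945,RY); cov(-1);cov(-1,"top")
E
```

```text
t16.1 tcp [0.5048 0.3428 0.0956] yaw 38.8 down [ 0.  0. -1.] F [1.2 0.9 1.3] gap -0.0000
 units now: x -1.23 y(down) 0.04 z 0.04  ry turn -0.0; after turn x -1.23 z 0.04
cover X range [-0.1273 -0.1243 -0.0306 -0.0204] 497 front z 0.10118484144515472
Y range of overhang [-0.0636 -0.0254]
cover X range [-0.1292 -0.1258 -0.0248 -0.0093] 377 front z 0.10023790350092854
Y range of overhang [-0.0636 -0.0264]
```

Request:
play_rows(
  plan=[
    [-0.4,0,0,0,0,0,255],
    [-0.4,0,0,0,0,0,255],
    [-0.4,0,0,0,0,0,255],
    [-0.05,0,0,0,0,0,255],
    [0.3,0,0,0,0,0,255],
  ],
)

```text
t: 16.8
eef_pos: [0.4868, 0.3283, 0.0954]
orientation: [-1.505, -0.529, 0.53]
contact_force: [-0.3, 0.9, 0.7]
finger_gap: 0.0002
```

Request:
play_rows(
  plan=[
    [0,-0.9,0,0,0,0,0],
    [0,-0.9,0,0,0,0,0],
    [-1,0,0,0,0,0,0],
    [-1,0,0,0,0,0,0],
    [-1,0,0,0,0,0,0],
  ],
)

```text
t: 17.42
eef_pos: [0.4283, 0.2812, 0.1403]
orientation: [-1.505, -0.53, 0.53]
contact_force: [0.8, -0.5, -0.6]
finger_gap: 0.0854
```

Request:
play_rows(
  plan=[
    [-0.9,0,0,0,0,0,0],
    [-0.9,0,0,0,0,0,0],
    [0,0,0,0,0,0,0],
  ],
)

```text
t: 17.8
eef_pos: [0.3931, 0.253, 0.1405]
orientation: [-1.505, -0.529, 0.529]
contact_force: [-0.2, 1.1, -0.0]
finger_gap: 0.0855
```

```bash
python3 - <<'E'
from cov import *
p=to(RC,RY,-.135,-.045); go(p[0],p[1],.0855,RY); cov(-1);cov(-1,"top")
E
```

```text
t17.8 tcp [0.3931 0.253  0.1405] yaw 38.8 down [-0.  0. -1.] F [-0.2  1.1 -0. ] gap 0.0855
 units now: x -0.12 y(down) 2.20 z 0.04  ry turn -0.0; after turn x -0.12 z 0.04
cover X range [-0.1589 -0.1497 -0.0368 -0.0328] 687 front z 0.10126832490263404
Y range of overhang [-0.0642 -0.0259]
cover X range [-0.1604 -0.1597 -0.1388 -0.1365] 28 front z 0.10060225074537055
Y range of overhang [-0.0646 -0.0517]
```

Request:
play_rows(
  plan=[
    [-0.12,0.7,0.04,0,0,0,0],
    [0,0.8,0,0,0,0,0],
    [0,0.4,0,0,0,0,0],
    [0,0.3,0,0,0,0,0],
    [0,0,0,0,0,0,0],
  ],
)

```text
t: 18.52
eef_pos: [0.3904, 0.2522, 0.0852]
orientation: [-1.505, -0.529, 0.53]
contact_force: [-0.2, 0.4, -0.1]
finger_gap: 0.0854
```

Request:
play_rows(
  plan=[
    [0,0,0,0,0,0,255],
    [0,0,0,0,0,0,255],
    [0,0,0,0,0,0,255],
    [0,0,0,0,0,0,255],
    [0,0,0,0,0,0,255],
  ],
  newtons=80,
)

```text
t: 19.15
eef_pos: [0.3905, 0.2521, 0.0862]
orientation: [-1.505, -0.531, 0.528]
contact_force: [-2.0, -1.0, 7.0]
finger_gap: 0.0517
```

Request:
play_rows(
  plan=[
    [0,-0.2,0,0,0,0,255],
    [0,-0.4,0,0,0,0,255],
    [0,-0.6,0,0,0,0,255],
    [0,-0.8,0,0,0,0,255],
    [0,-0.6,0,0,0,0,255],
  ],
)

```text
t: 19.77
eef_pos: [0.3904, 0.2521, 0.1517]
orientation: [-1.505, -0.531, 0.529]
contact_force: [-0.5, 0.6, -1.1]
finger_gap: 0.0517
```

```bash
python3 - <<'E'
from cov import *
p=to(TC,TY,-.038,.0605); go(p[0],p[1],.14,TY)
d=cam("side");P=world(d);z=P[...,2];X,Y=fr(P,RC+(.0006,.0016),RY)
hsv=cv2.cvtColor(d["pixels"],cv2.COLOR_RGB2HSV)
m=(z>.12)&(z<.185)&(hsv[...,1]<60)&(abs(Y+.045)<.05)&(abs(X+.08)<.09)
for b in big(m)[:2]:
    if b.sum()<40: continue
    rect(P,b,"held");print(np.percentile(X[b],[2,98]),np.percentile(Y[b],[2,98]))
    c=np.linalg.lstsq(np.c_[X[b],Y[b],np.ones(b.sum())],P[b][:,2],rcond=None)[0];print("plane",c)
E
```

```text
t19.8 tcp [0.3904 0.2521 0.1517] yaw 38.8 down [ 0.001  0.    -1.   ] F [-0.5  0.6 -1.1] gap 0.0517
 units now: x -0.04 y(down) 0.47 z -8.91  ry turn 42.5; after turn x 5.99 z -6.60
held 1065 c [431.8 279. ] size [115.8  78.9] ang 30.9 z med 0.1666
[-0.13952863 -0.03201611] [-0.07136612 -0.01310522]
plane [-0.02051862 -0.01999737  0.16409299]
```

Request:
play_rows(
  plan=[
    [0,0,0,0,8.5,0,255],
    [0,0,0,0,8.5,0,255],
    [0,0,0,0,8.5,0,255],
    [0,0,0,0,8.5,0,255],
    [0,0,0,0,8.5,0,255],
  ],
)

```text
t: 20.45
eef_pos: [0.3902, 0.252, 0.1504]
orientation: [-1.57, 0.055, -0.055]
contact_force: [0.6, -0.2, -1.0]
finger_gap: 0.0516
```

Request:
play_rows(
  plan=[
    [0.75,0,-0.83,0,0,0,255],
    [0.75,0,-0.83,0,0,0,255],
    [0.75,0,-0.83,0,0,0,255],
    [0.75,0,-0.83,0,0,0,255],
    [0.75,0,-0.83,0,0,0,255],
  ],
)

```text
t: 21.08
eef_pos: [0.4775, 0.1416, 0.1504]
orientation: [-1.57, 0.051, -0.051]
contact_force: [-0.2, -0.1, -0.1]
finger_gap: 0.0512
```

Request:
play_rows(
  plan=[
    [0.75,0,-0.83,0,0,0,255],
    [0.75,0,-0.83,0,0,0,255],
    [0.75,0,-0.79,0,0,0,255],
    [0,0,0,0,0,0,255],
  ],
)

```text
t: 21.58
eef_pos: [0.53, 0.0765, 0.1501]
orientation: [-1.57, 0.053, -0.053]
contact_force: [-0.4, 0.0, -0.4]
finger_gap: 0.0517
```

```bash
python3 - <<'E'
from tc import *
p=to(TC,TY,-.038,.0605); go(p[0],p[1],.013,TY)
tc(.13,.185)
E
```

```text
t21.6 tcp [0.53   0.0765 0.1501] yaw -3.8 down [ 0. -0. -1.] F [-0.4  0.  -0.4] gap 0.0517
 units now: x -0.04 y(down) 5.48 z 0.05  ry turn -0.1; after turn x -0.04 z 0.05
side 604 c [569.1  82.9] size [ 68.9 130.7] ang 86.1 z med 0.1647
 tote frame x [-0.0627  0.0633] y-.0615 [-0.0275  0.0355]
 tilt [-0.005  0.004  0.164]
```

Request:
play_rows(
  plan=[
    [0,1,0,0,0,0,255],
    [0,1,0,0,0,0,255],
    [0,1,0,0,0,0,255],
    [0,1,0,0,0,0,255],
    [0,0.8,0,0,0,0,255],
  ],
)

```text
t: 22.3
eef_pos: [0.5284, 0.0786, 0.0296]
orientation: [-1.57, 0.051, -0.049]
contact_force: [0.7, 0.7, -0.2]
finger_gap: 0.0521
```

Request:
play_rows(
  plan=[
    [0,0.3,0,0,0,0,255],
    [0,0.2,0,0,0,0,255],
    [0,0.13,0,0,0,0,255],
    [0,0.08,0,0,0,0,255],
    [0,0,0,0,0,0,255],
  ],
)

```text
t: 22.92
eef_pos: [0.5293, 0.0776, 0.0128]
orientation: [-1.57, 0.051, -0.051]
contact_force: [0.0, -0.4, -0.2]
finger_gap: 0.052
```

```bash
python3 - <<'E'
from tc import *
go(.53,.0765,.0115,TY);tc(.01,.05)
E
```

```text
t22.9 tcp [0.5293 0.0776 0.0128] yaw -3.7 down [ 0. -0. -1.] F [ 0.  -0.4 -0.2] gap 0.0520
 units now: x 0.03 y(down) 0.05 z -0.04  ry turn 0.0; after turn x 0.03 z -0.04
side 627 c [566.5  82.5] size [ 68.2 132.4] ang 85.3 z med 0.0268
 tote frame x [-0.066   0.0613] y-.0615 [-0.0262  0.034 ]
 tilt [ 0.014 -0.09   0.032]
```

Request:
play_rows(
  plan=[
    [0,0.06,0,0,0,0,255],
    [0,0,0,0,0,0,35],
    [0,0,0,0,0,0,35],
    [0,0,0,0,0,0,35],
    [0,-0.5,0,0,0,0,35],
  ],
)

```text
t: 23.65
eef_pos: [0.5288, 0.0777, 0.0235]
orientation: [-1.57, 0.052, -0.05]
contact_force: [-0.3, -0.2, -0.2]
finger_gap: 0.0739
```

Request:
play_rows(
  plan=[
    [0,-1,0,0,0,0,35],
    [0,-1,0,0,0,0,35],
    [0,-1,0,0,0,0,35],
    [0,-1,0,0,0,0,35],
    [0,-1,0,0,0,0,35],
  ],
)

```text
t: 24.28
eef_pos: [0.5291, 0.0777, 0.1504]
orientation: [-1.57, 0.05, -0.052]
contact_force: [0.7, 0.4, -0.6]
finger_gap: 0.0738
```

```bash
cat > ho.py <<'E'
from h import *
def ho():
    for n in("side","top"):
        d=cam(n);P=world(d);z=P[...,2]+(-.001 if n=="side" else 0);x,y=P[...,0],P[...,1]
        hsv=cv2.cvtColor(d["pixels"],cv2.COLOR_RGB2HSV)
        T=(y<-.15)&(y>-.5)&(x>.3)&(x<.75)
        X,Y=fr(P,np.array([.4865,-.371]),-37.)
        for b in big(T&(z>.035)&(z<.055)&(hsv[...,1]<60)&(hsv[...,2]<150)&(abs(Y)<.073)&(abs(X)<.13))[:3]:
            if b.sum()<40: continue
            (c,s,a)=rect(P,b,n+" hous"); print("   long axis",a if s[0]>s[1] else a-90, "tray",fr(np.array(c)/1000,np.array([.4865,-.371]),-37.))
E
python3 - <<'E'
from tc import *
from ho import *
tc(.01,.05); ho(); go(.427,-.321,.15,-28)
E
```

```text
side 781 c [565.5  78.2] size [ 58.5 131.6] ang 86.0 z med 0.0248
 tote frame x [-0.065   0.0613] y-.0615 [-0.0264  0.0279]
 tilt [ 0.013 -0.095  0.03 ]
top hous 122 c [ 424.7 -324. ] size [49. 61.] ang 62.8 z med 0.0440
   long axis -27.219573974609375 tray (np.float64(-0.07765486832601529), np.float64(0.00037584194083910977))
top hous 120 c [ 481.1 -375.7] size [48.2 61.7] ang 52.8 z med 0.0438
   long axis -37.20753479003906 tray (np.float64(-0.0014698114363171093), np.float64(-0.0070442980627038005))
t24.5 tcp [0.5291 0.0776 0.1487] yaw -3.7 down [ 0.001 -0.    -1.   ] F [0.5 0.4 0.2] gap 0.0734
 units now: x -3.04 y(down) -0.05 z -16.18  ry turn 24.3; after turn x 3.88 z -16.00
```

Request:
play_rows(
  plan=[
    [0,0,0,0,8,0,35],
    [0,0,0,0,8,0,35],
    [0,0,0,0,8,0,35],
    [0.25,0,-1,0,0,0,35],
    [0.25,0,-1,0,0,0,35],
  ],
)

```text
t: 25.1
eef_pos: [0.5163, 0.0272, 0.1474]
orientation: [-1.538, 0.381, -0.377]
contact_force: [0.3, -0.4, 0.2]
finger_gap: 0.0736
```

Request:
play_rows(
  plan=[
    [0.25,0,-1,0,0,0,35],
    [0.25,0,-1,0,0,0,35],
    [0.25,0,-1,0,0,0,35],
    [0.25,0,-1,0,0,0,35],
    [0.25,0,-1,0,0,0,35],
  ],
)

```text
t: 25.72
eef_pos: [0.4858, -0.0982, 0.1475]
orientation: [-1.537, 0.381, -0.378]
contact_force: [-0.4, 0.7, -0.1]
finger_gap: 0.0737
```

Request:
play_rows(
  plan=[
    [0.25,0,-1,0,0,0,35],
    [0.25,0,-1,0,0,0,35],
    [0.25,0,-1,0,0,0,35],
    [0.25,0,-1,0,0,0,35],
    [0.25,0,-1,0,0,0,35],
  ],
)

```text
t: 26.35
eef_pos: [0.4554, -0.2233, 0.1475]
orientation: [-1.536, 0.381, -0.378]
contact_force: [-1.1, -0.2, -0.5]
finger_gap: 0.0736
```

Request:
play_rows(
  plan=[
    [0.25,0,-1,0,0,0,35],
    [0.25,0,-1,0,0,0,35],
    [0.1,0,-0.9,0,0,0,35],
    [0,0,0,0,0,0,35],
  ],
)

```text
t: 26.85
eef_pos: [0.4349, -0.2946, 0.1475]
orientation: [-1.536, 0.382, -0.38]
contact_force: [0.6, -0.0, 0.5]
finger_gap: 0.0738
```

```bash
python3 - <<'E'
from tc import *
from ho import *
go(.4264,-.3213,.010,-27.5);  ho();tc(.02,.05)
d=cam("side","pics/s4.png")
E
```

```text
t26.9 tcp [ 0.4349 -0.2946  0.1475] yaw -27.8 down [-0.001  0.001 -1.   ] F [ 0.6 -0.   0.5] gap 0.0738
 units now: x 0.21 y(down) 5.50 z -1.11  ry turn -0.3; after turn x 0.20 z -1.11
side hous 111 c [ 427.3 -319. ] size [54.6 61.8] ang 62.7 z med 0.0422
   long axis -27.318424224853516 tray (np.float64(-0.07856798948754043), np.float64(0.005849502831539587))
side hous 109 c [ 482.  -370.6] size [52.5 63.2] ang 53.0 z med 0.0422
   long axis -36.99781799316406 tray (np.float64(-0.0038249231320277464), np.float64(-0.002339062424760517))
side 667 c [567.4  77.8] size [ 56.5 128.9] ang 85.2 z med 0.0253
 tote frame x [-0.0624  0.0613] y-.0615 [-0.0263  0.0268]
 tilt [-0.    -0.014  0.026]
top 651 c [565.7  73.4] size [ 53.5 130.5] ang 85.8 z med 0.0249
 tote frame x [-0.0639  0.0615] y-.0615 [-0.0271  0.0242]
 tilt [-0.001 -0.001  0.025]
```

View pics/s4.png

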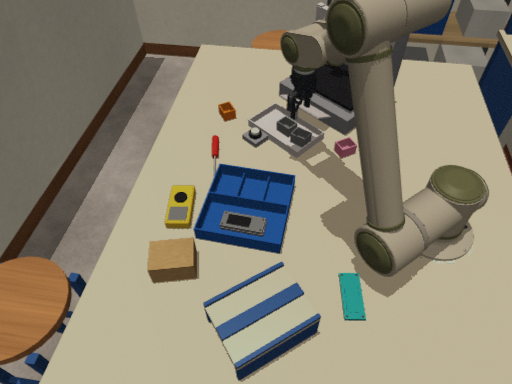

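The covers are stacked flat in the wide compartment, and the gripper is near the housings at (293,132). Next I descend on the near housing.

Request:
play_rows(
  plan=[
    [0.1,0.5,-0.57,0,0,0,20],
    [0.1,1,-0.57,0,0,0,20],
    [0,1,0,0,0,0,20],
    [0,1,0,0,0,0,20],
    [0,0,0,0,0,0,20],
  ],
)

```text
t: 27.72
eef_pos: [0.4259, -0.3212, 0.0592]
orientation: [-1.535, 0.382, -0.377]
contact_force: [-0.0, 0.4, 0.2]
finger_gap: 0.0786
```

Request:
play_rows(
  plan=[
    [0,0.9,0,0,0,0,20],
    [0,0.6,0,0,0,0,20],
    [0,0.3,0,0,0,0,20],
    [0,0.15,0,0,0,0,20],
    [0,0,0,0,0,0,20],
  ],
)

```text
t: 28.35
eef_pos: [0.4269, -0.3217, 0.0125]
orientation: [-1.538, 0.379, -0.38]
contact_force: [-0.1, 0.5, 0.6]
finger_gap: 0.0788
```

Request:
play_rows(
  plan=[
    [0,0,0,0,0,0,255],
    [0,0,0,0,0,0,255],
    [0,0,0,0,0,0,255],
    [0,0,0,0,0,0,255],
    [0,0,0,0,0,0,255],
  ],
  newtons=40,
)

```text
t: 28.98
eef_pos: [0.427, -0.3217, 0.0128]
orientation: [-1.538, 0.379, -0.38]
contact_force: [0.5, 0.8, 6.3]
finger_gap: 0.0474
```

Request:
play_rows(
  plan=[
    [0,-0.3,0,0,0,0,255],
    [0,-0.8,0,0,0,0,255],
    [0,-1,0,0,0,0,255],
    [0,-1,0,0,0,0,255],
    [0,-1,0,0,0,0,255],
  ],
)

```text
t: 29.6
eef_pos: [0.4266, -0.3213, 0.1159]
orientation: [-1.537, 0.379, -0.379]
contact_force: [0.3, 1.0, 0.1]
finger_gap: 0.0475
```

Request:
play_rows(
  plan=[
    [0,0,0,0,-8,0,255],
    [0,0,0,0,-8,0,255],
    [0,0,0,0,-8,0,255],
    [0,0,0,0,0,0,255],
  ],
)

```text
t: 30.1
eef_pos: [0.4267, -0.3214, 0.115]
orientation: [-1.57, 0.052, -0.052]
contact_force: [-0.5, 0.1, -1.3]
finger_gap: 0.0473
```

```bash
cat > hh.py <<'E'
from h import *
def held():  # held box top rim vs TCP, in tool-yaw frame
    s=bot.state();p=s["eef_pos"];m=R.from_rotvec(s["orientation"]).as_matrix();th=np.degrees(np.arctan2(m[1,0],m[0,0]))
    for n,o in(("side",(.0006,.0016,.001)),("top",(-.0006,-.0016,0))):
        d=cam(n);P=world(d)-np.array(o);X,Y=fr(P,p[:2],th);dz=P[...,2]-p[2]
        hsv=cv2.cvtColor(d["pixels"],cv2.COLOR_RGB2HSV)
        b=(abs(X)<.05)&(abs(Y)<.023)&(dz>-.02)&(dz<.045)&(hsv[...,1]<60)
        print(n,b.sum(),"X",np.percentile(X[b],[1,10,90,99]).round(4),"dz",np.percentile(dz[b],[1,50,95]).round(4))
E
python3 - <<'E'
from hh import *
go(.5584,-.055,.12,TY);held()
E
```

```text
t30.1 tcp [ 0.4267 -0.3214  0.115 ] yaw -3.8 down [-0.  0. -1.] F [-0.5  0.1 -1.3] gap 0.0473
 units now: x 4.55 y(down) -0.20 z 10.98  ry turn -0.0; after turn x 4.56 z 10.98
side 120 X [-0.03   -0.0289  0.0271  0.0296] dz [-0.0098  0.0188  0.0334]Traceback (most recent call last):
  File "<stdin>", line 2, in <module>
  File "hh.py", line 8, in held
    print(n,b.sum(),"X",np.percentile(X[b],[1,10,90,99]).round(4),"dz",np.percentile(dz[b],[1,50,95]).round(4))
                        ~~~~~~~~~~~~~^^^^^^^^^^^^^^^^^^^
    return _quantile_unchecked(
        a, q, axis, out, overwrite_input, method, keepdims, weights)
    return _ureduce(a,
                    func=_quantile_ureduce_func,
    ...<5 lines>...
                    overwrite_input=overwrite_input,
                    method=method)
    r = func(a, **kwargs)
    result = _quantile(arr,
                       quantiles=q,
    ...<2 lines>...
                       out=out,
                       weights=wgt)
    slices_having_nans = np.isnan(arr[-1, ...])
                                  ~~~^^^^^^^^^
IndexError: index -1 is out of bounds for axis 0 with size 0
```

Request:
play_rows(
  plan=[
    [0.41,0,1,0,0,0,255],
    [0.41,0,1,0,0,0,255],
    [0.41,0,1,0,0,0,255],
    [0.41,0,1,0,0,0,255],
    [0.41,0,1,0,0,0,255],
  ],
)

```text
t: 30.82
eef_pos: [0.4863, -0.1993, 0.1149]
orientation: [-1.57, 0.053, -0.053]
contact_force: [0.6, -0.3, -0.6]
finger_gap: 0.0478
```

Request:
play_rows(
  plan=[
    [0.41,0,1,0,0,0,255],
    [0.41,0,1,0,0,0,255],
    [0.41,0,1,0,0,0,255],
    [0.41,0,1,0,0,0,255],
    [0.41,0,1,0,0,0,255],
  ],
)

```text
t: 31.45
eef_pos: [0.5456, -0.0778, 0.1149]
orientation: [-1.57, 0.053, -0.053]
contact_force: [0.6, -0.1, -0.3]
finger_gap: 0.0474
```

Request:
play_rows(
  plan=[
    [0.45,0,0.98,0,0,0,255],
    [0,0,0,0,0,0,255],
  ],
)

```text
t: 31.7
eef_pos: [0.5585, -0.0537, 0.1148]
orientation: [-1.57, 0.051, -0.051]
contact_force: [-0.2, -0.5, -1.2]
finger_gap: 0.0476
```

```bash
python3 - <<'E'
from hh import *
go(.5584,-.055,.013,TY)
E
```

```text
t31.7 tcp [ 0.5585 -0.0537  0.1148] yaw -3.7 down [-0.  0. -1.] F [-0.2 -0.5 -1.2] gap 0.0476
 units now: x 0.00 y(down) 4.07 z -0.05  ry turn 0.0; after turn x 0.00 z -0.05
```

Request:
play_rows(
  plan=[
    [0,1,-0.05,0,0,0,255],
    [0,1,0,0,0,0,255],
    [0,1,0,0,0,0,255],
    [0,0.6,0,0,0,0,255],
    [0,0.25,0,0,0,0,255],
  ],
)

```text
t: 32.33
eef_pos: [0.5578, -0.0567, 0.0181]
orientation: [-1.57, 0.052, -0.051]
contact_force: [-0.5, -0.7, -0.4]
finger_gap: 0.0473
```

Request:
play_rows(
  plan=[
    [0,0.2,0,0,0,0,255],
    [0,0,0,0,0,0,255],
  ],
)

```text
t: 32.58
eef_pos: [0.5582, -0.0563, 0.0138]
orientation: [-1.57, 0.051, -0.051]
contact_force: [-0.6, 0.2, -1.1]
finger_gap: 0.0473
```

Request:
play_rows(
  plan=[
    [0,0.02,0,0,0,0,50],
    [0,0,0,0,0,0,50],
    [0,0,0,0,0,0,50],
    [0,-0.5,0,0,0,0,50],
    [0,-1,0,0,0,0,50],
  ],
)

```text
t: 33.2
eef_pos: [0.5577, -0.0562, 0.0511]
orientation: [-1.57, 0.052, -0.05]
contact_force: [0.3, 0.1, 0.6]
finger_gap: 0.0684
```

Request:
play_rows(
  plan=[
    [0,-1,0,0,0,0,50],
    [0,-1,0,0,0,0,50],
    [0,-1,0,0,0,0,50],
    [0,-0.5,0,0,0,0,50],
    [0,0,0,0,0,0,50],
  ],
)

```text
t: 33.83
eef_pos: [0.5583, -0.0563, 0.1388]
orientation: [-1.571, 0.05, -0.052]
contact_force: [-0.2, 1.0, 0.2]
finger_gap: 0.0685
```

```bash
python3 - <<'E'
from ho import *
go(.482,-.3735,.12,-37);ho()
E
```

```text
t33.8 tcp [ 0.5583 -0.0563  0.1388] yaw -3.7 down [ 0.002 -0.    -1.   ] F [-0.2  1.   0.2] gap 0.0685
 units now: x -2.22 y(down) 0.75 z -12.86  ry turn 33.3; after turn x 5.20 z -11.97
side hous 100 c [ 482.6 -370.3] size [53.6 63.3] ang 48.5 z med 0.0418
   long axis -41.535255432128906 tray (np.float64(-0.0035410424112992936), np.float64(-0.001742066176506423))
top hous 122 c [ 481.3 -375.8] size [48.  61.6] ang 53.2 z med 0.0436
   long axis -36.76347732543945 tray (np.float64(-0.001285262088201487), np.float64(-0.006954218127429684))
```

Request:
play_rows(
  plan=[
    [0,0,0,0,8.3,0,30],
    [0,0,0,0,8.3,0,30],
    [0,0,0,0,8.3,0,30],
    [0,0,0,0,8.3,0,30],
    [0.4,0,-1,0,0,0,30],
  ],
)

```text
t: 34.55
eef_pos: [0.5507, -0.0813, 0.1369]
orientation: [-1.511, 0.506, -0.502]
contact_force: [0.5, 0.1, -0.3]
finger_gap: 0.075
```

Request:
play_rows(
  plan=[
    [0.43,0,-1,0,0,0,30],
    [0.43,0,-1,0,0,0,30],
    [0.43,0,-1,0,0,0,30],
    [0.43,0,-1,0,0,0,30],
    [0.43,0,-1,0,0,0,30],
  ],
)

```text
t: 35.17
eef_pos: [0.5183, -0.2151, 0.1369]
orientation: [-1.511, 0.506, -0.503]
contact_force: [0.8, 0.5, -0.4]
finger_gap: 0.0755
```

Request:
play_rows(
  plan=[
    [0.43,0,-1,0,0,0,30],
    [0.43,0,-1,0,0,0,30],
    [0.43,0,-1,0,0,0,30],
    [0.43,0,-1,0,0,0,30],
    [0.43,0,-1,0,0,0,30],
  ],
)

```text
t: 35.8
eef_pos: [0.4862, -0.3472, 0.1368]
orientation: [-1.51, 0.506, -0.503]
contact_force: [0.4, 1.1, -0.3]
finger_gap: 0.0753
```

Request:
play_rows(
  plan=[
    [0.43,0,-1,0,0,0,30],
    [0,0,0,0,0,0,30],
  ],
)

```text
t: 36.05
eef_pos: [0.4796, -0.3742, 0.1367]
orientation: [-1.51, 0.508, -0.505]
contact_force: [-0.8, 0.5, 0.9]
finger_gap: 0.0749
```

```bash
python3 - <<'E'
from ho import *
go(.482,-.3735,.0125,-37);ho()
E
```

```text
t36.0 tcp [ 0.4796 -0.3742  0.1367] yaw -37.0 down [-0.001  0.001 -1.   ] F [-0.8  0.5  0.9] gap 0.0749
 units now: x 0.07 y(down) 4.97 z 0.08  ry turn -0.0; after turn x 0.07 z 0.08
side hous 105 c [ 483.7 -370.5] size [51.3 63.5] ang 52.0 z med 0.0426
   long axis -38.036075592041016 tray (np.float64(-0.002561558526640684), np.float64(-0.0012669099170229188))
```

Request:
play_rows(
  plan=[
    [0.07,1,0.08,0,0,0,20],
    [0,1,0,0,0,0,20],
    [0,1,0,0,0,0,20],
    [0,0.8,0,0,0,0,20],
    [0,0.6,0,0,0,0,20],
  ],
)

```text
t: 36.78
eef_pos: [0.4831, -0.3714, 0.0271]
orientation: [-1.511, 0.505, -0.503]
contact_force: [0.5, 0.2, 0.7]
finger_gap: 0.0786
```

Request:
play_rows(
  plan=[
    [0,0.4,0,0,0,0,20],
    [0,0.15,0,0,0,0,20],
    [0,0,0,0,0,0,20],
    [0,0,0,0,0,0,255],
    [0,0,0,0,0,0,255],
  ],
)

```text
t: 37.4
eef_pos: [0.4832, -0.3729, 0.015]
orientation: [-1.512, 0.504, -0.506]
contact_force: [0.2, 0.2, -1.1]
finger_gap: 0.0475
```

Request:
play_rows(
  plan=[
    [0,0,0,0,0,0,255],
    [0,0,0,0,0,0,255],
    [0,0,0,0,0,0,255],
  ],
)

```text
t: 37.78
eef_pos: [0.4832, -0.3728, 0.015]
orientation: [-1.512, 0.504, -0.505]
contact_force: [-0.7, 0.8, 5.5]
finger_gap: 0.0474
```

Request:
play_rows(
  plan=[
    [0,-0.3,0,0,0,0,255],
    [0,-0.8,0,0,0,0,255],
    [0,-1,0,0,0,0,255],
    [0,-1,0,0,0,0,255],
    [0,-1,0,0,0,0,255],
  ],
)

```text
t: 38.4
eef_pos: [0.4828, -0.3723, 0.1177]
orientation: [-1.511, 0.505, -0.504]
contact_force: [-0.3, 0.5, -0.5]
finger_gap: 0.047
```

Request:
play_rows(
  plan=[
    [0,0,0,0,-8.3,0,255],
    [0,0,0,0,-8.3,0,255],
    [0,0,0,0,-8.3,0,255],
    [0,0,0,0,-8.3,0,255],
    [0,0,0,0,0,0,255],
  ],
)

```text
t: 39.02
eef_pos: [0.4829, -0.3724, 0.1169]
orientation: [-1.57, 0.052, -0.052]
contact_force: [0.2, -0.5, -0.6]
finger_gap: 0.0473
```

```bash
sed -i 's/        print(n,b.sum/        if b.any(): print(n,b.sum/' hh.py; python3 - <<'E'
from hh import *
go(.4756,-.0515,.12,TY);held()
E
```

```text
t39.0 tcp [ 0.4829 -0.3724  0.1169] yaw -3.8 down [-0.  0. -1.] F [ 0.2 -0.5 -0.6] gap 0.0473
 units now: x -1.14 y(down) -0.12 z 12.79  ry turn -0.0; after turn x -1.13 z 12.79
side 108 X [-0.0294 -0.0289  0.0276  0.0307] dz [-0.0129  0.0159  0.0303]
```

Request:
play_rows(
  plan=[
    [-0.09,0,0.98,0,0,0,255],
    [-0.09,0,0.98,0,0,0,255],
    [-0.09,0,0.98,0,0,0,255],
    [-0.09,0,0.98,0,0,0,255],
    [-0.09,0,0.98,0,0,0,255],
  ],
)

```text
t: 39.75
eef_pos: [0.4796, -0.2486, 0.1169]
orientation: [-1.57, 0.053, -0.053]
contact_force: [0.2, -0.2, -0.8]
finger_gap: 0.0473
```

Request:
play_rows(
  plan=[
    [-0.09,0,0.98,0,0,0,255],
    [-0.09,0,0.98,0,0,0,255],
    [-0.09,0,0.98,0,0,0,255],
    [-0.09,0,0.98,0,0,0,255],
    [-0.09,0,0.98,0,0,0,255],
  ],
)

```text
t: 40.38
eef_pos: [0.4762, -0.1252, 0.1169]
orientation: [-1.57, 0.051, -0.052]
contact_force: [-0.3, -0.3, -0.4]
finger_gap: 0.0475
```

Request:
play_rows(
  plan=[
    [-0.08,0,0.98,0,0,0,255],
    [-0.08,0,0.98,0,0,0,255],
    [-0.08,0,0.98,0,0,0,255],
    [0,0,0,0,0,0,255],
  ],
)

```text
t: 40.88
eef_pos: [0.4749, -0.0513, 0.1169]
orientation: [-1.57, 0.05, -0.05]
contact_force: [-0.1, -0.4, -0.3]
finger_gap: 0.0473
```

```bash
python3 - <<'E'
from hh import *
go(.4756,-.0515,.0155,TY)
E
```

```text
t40.9 tcp [ 0.4749 -0.0513  0.1169] yaw -3.6 down [-0.  0. -1.] F [-0.1 -0.4 -0.3] gap 0.0473
 units now: x 0.03 y(down) 4.06 z -0.01  ry turn 0.1; after turn x 0.03 z -0.01
```

Request:
play_rows(
  plan=[
    [0.03,1,0,0,0,0,255],
    [0,1,0,0,0,0,255],
    [0,1,0,0,0,0,255],
    [0,0.6,0,0,0,0,255],
    [0,0.25,0,0,0,0,255],
  ],
)

```text
t: 41.5
eef_pos: [0.4758, -0.0534, 0.0199]
orientation: [-1.57, 0.052, -0.051]
contact_force: [-0.5, 0.4, -0.6]
finger_gap: 0.0476
```

Request:
play_rows(
  plan=[
    [0,0.2,0,0,0,0,255],
    [0,0,0,0,0,0,255],
  ],
)

```text
t: 41.75
eef_pos: [0.476, -0.0531, 0.0157]
orientation: [-1.57, 0.051, -0.051]
contact_force: [-0.3, -1.2, 0.4]
finger_gap: 0.0474
```

Request:
play_rows(
  plan=[
    [0,0.02,0,0,0,0,50],
    [0,0,0,0,0,0,50],
    [0,0,0,0,0,0,50],
    [0,-0.5,0,0,0,0,50],
    [0,-1,0,0,0,0,50],
  ],
)

```text
t: 42.38
eef_pos: [0.4756, -0.0528, 0.0532]
orientation: [-1.57, 0.052, -0.05]
contact_force: [-0.5, -0.2, 0.6]
finger_gap: 0.0691
```

Request:
play_rows(
  plan=[
    [0,-1,0,0,0,0,50],
    [0,-1,0,0,0,0,50],
    [0,-1,0,0,0,0,255],
    [0,-0.5,0,0,0,0,255],
    [0,0,0,0,0,0,255],
  ],
)

```text
t: 43.0
eef_pos: [0.4761, -0.0529, 0.1407]
orientation: [-1.571, 0.05, -0.052]
contact_force: [-0.1, -0.2, -0.2]
finger_gap: 0.0141
```

```bash
python3 - <<'E'
from h import *
from tc import tc
go(.590,-.3110,.12,TY)
d=cam("top","pics/t5.png");P=world(d);z=P[...,2];X,Y=fr(P,TC-(.0006,.0016),TY);hsv=cv2.cvtColor(d["pixels"],cv2.COLOR_RGB2HSV)
for b in big((z>.035)&(z<.055)&(abs(X)<.12)&(abs(Y+.07)<.056)&(hsv[...,1]<60))[:3]:
    if b.sum()>30: rect(P,b,"h");print("frame housings",np.mean([X[b].min(),X[b].max()]).round(4),(np.mean([Y[b].min(),Y[b].max()])+.07).round(4))
tc(.02,.05)
m=(z>.036)&(z<.055)&(abs(P[...,0]-.59)<.03)&(abs(P[...,1]+.313)<.03);rect(P,m,"button top")
d=cam("side");P=world(d);z=P[...,2];m=(z>.036)&(z<.055)&(abs(P[...,0]-.59)<.03)&(abs(P[...,1]+.308)<.03);rect(P,m,"button side")
E
```

```text
t43.0 tcp [ 0.4761 -0.0529  0.1407] yaw -3.7 down [ 0.001 -0.001 -1.   ] F [-0.1 -0.2 -0.2] gap 0.0141
 units now: x 5.21 y(down) 0.84 z -10.00  ry turn 0.0; after turn x 5.22 z -10.00
side 668 c [567.   77.3] size [ 56.2 129.5] ang 85.9 z med 0.0251
 tote frame x [-0.0626  0.0613] y-.0615 [-0.0264  0.0267]
 tilt [ 0.    -0.01   0.026]
top 648 c [565.6  73.5] size [ 53.6 130.6] ang 85.8 z med 0.0247
 tote frame x [-0.0638  0.0615] y-.0615 [-0.027   0.0243]
 tilt [ 0.001 -0.002  0.025]
button top 87 c [ 591.9 -314.7] size [35.4 35.4] ang 83.7 z med 0.0429
button side 51 c [ 593.  -311.3] size [28.7 34.5] ang 43.3 z med 0.0428
```

View pics/t5.png

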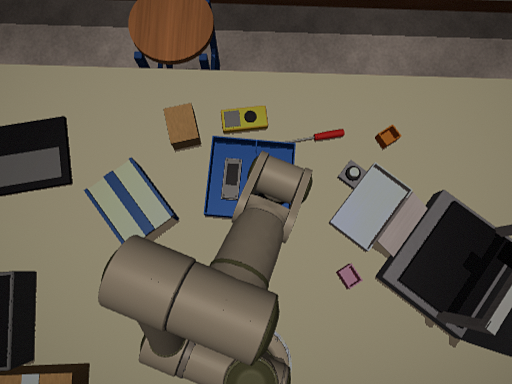

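The tray is empty and the covers are in place. Next I move above the button, which uncovers the housings for a check.

Request:
play_rows(
  plan=[
    [0.53,0,-1,0,0,0,255],
    [0.53,0,-1,0,0,0,255],
    [0.53,0,-1,0,0,0,255],
    [0.53,0,-1,0,0,0,255],
    [0.53,0,-1,0,0,0,255],
  ],
)

```text
t: 43.82
eef_pos: [0.534, -0.1827, 0.1392]
orientation: [-1.569, 0.052, -0.05]
contact_force: [-0.1, -0.1, 0.1]
finger_gap: 0.0
```

Request:
play_rows(
  plan=[
    [0.53,0,-1,0,0,0,255],
    [0.53,0,-1,0,0,0,255],
    [0.53,0,-1,0,0,0,255],
    [0.53,0,-1,0,0,0,255],
    [0.53,0,-1,0,0,0,255],
  ],
)

```text
t: 44.45
eef_pos: [0.592, -0.3117, 0.1389]
orientation: [-1.569, 0.052, -0.05]
contact_force: [-0.7, -0.0, 0.0]
finger_gap: -0.0001
```

```bash
python3 - <<'E'
from h import *
go(.5915,-.3125,.048,TY)
for n,o in(("side",(.0006,.0016)),("top",(-.0006,-.0016))):
  d=cam(n);P=world(d);z=P[...,2];X,Y=fr(P,TC+o,TY);hsv=cv2.cvtColor(d["pixels"],cv2.COLOR_RGB2HSV)
  if n=="top": cv2.imwrite("pics/t6.png",cv2.resize(d["pixels"][120:300,190:420,::-1],None,fx=3,fy=3))
  for b in big((z>.035)&(z<.055)&(abs(X)<.12)&(abs(Y+.07)<.056)&(hsv[...,1]<60))[:3]:
    if b.sum()>30: rect(P,b,n);print(" frame housings",np.mean([X[b].min(),X[b].max()]).round(4),(np.mean([Y[b].min(),Y[b].max()])+.07).round(4))
E
```

```text
t44.5 tcp [ 0.592  -0.3117  0.1389] yaw -3.7 down [-0.001  0.001 -1.   ] F [-0.7 -0.   0. ] gap -0.0001
 units now: x -0.01 y(down) 3.64 z -0.04  ry turn 0.0; after turn x -0.01 z -0.04
side 141 c [568.3 -56.6] size [51.6 59.8] ang 87.1 z med 0.0431
 frame housings 0.0092 -0.0027
side 141 c [477.4 -51.5] size [53.8 60. ] ang 85.7 z med 0.0429
 frame housings -0.0816 -0.0036
```

View pics/t6.png

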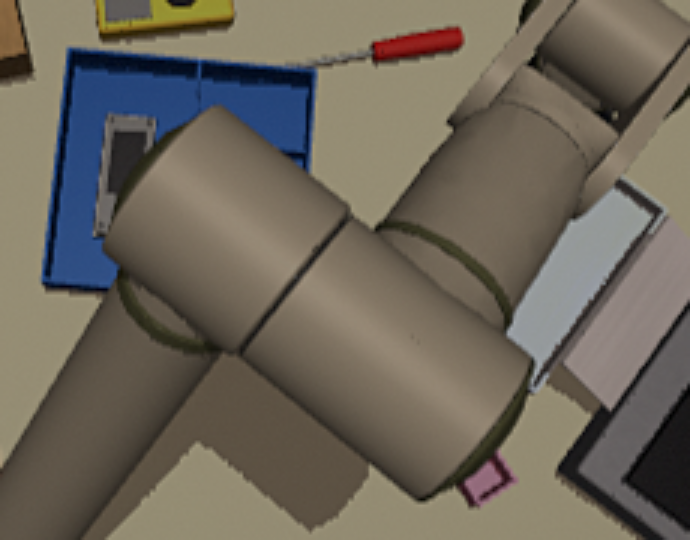

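```bash
python3 - <<'E'
from h import *
d=cam("side");P=world(d);z=P[...,2];X,Y=fr(P,TC+(.0006,.0016),TY);hsv=cv2.cvtColor(d["pixels"],cv2.COLOR_RGB2HSV)
for b in big((z>.030)&(z<.065)&(abs(X)<.12)&(abs(Y+.07)<.056)&(hsv[...,1]<60))[:3]:
    if b.sum()>30:
        h=b&(z>np.percentile(z[b],40));c=np.linalg.lstsq(np.c_[X[h],Y[h],np.ones(h.sum())],z[h],rcond=None)[0];print(b.sum(),np.percentile(z[b],[2,50,98]).round(4),c.round(3))
cv2.imwrite("pics/s7.png",cv2.resize(d["pixels"][150:260,180:310,::-1],None,fx=5,fy=5,interpolation=cv2.INTER_CUBIC))
E
```

```text
178 [0.0306 0.041  0.0479] [-0.011  0.008  0.044]
177 [0.0307 0.0409 0.0472] [ 0.011 -0.004  0.044]
```

View pics/s7.png

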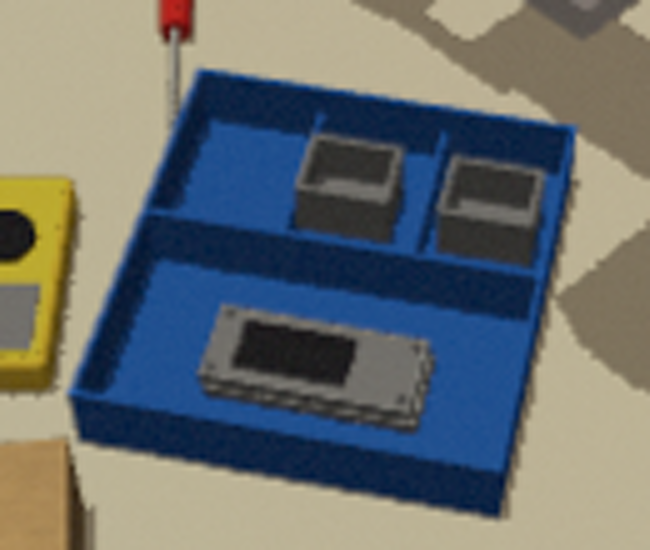

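Both housings stand upright in their cells, (350,185) and (490,205), and the covers are stacked flat at (315,365). Now I press the button.

Request:
play_rows(
  plan=[
    [0,1,-0.04,0,0,0,255],
    [0,1,0,0,0,0,255],
    [0,1,0,0,0,0,255],
    [0,0.5,0,0,0,0,255],
    [0,0,0,0,0,0,255],
  ],
)

```text
t: 45.22
eef_pos: [0.5916, -0.3113, 0.052]
orientation: [-1.569, 0.052, -0.05]
contact_force: [0.0, 1.1, 0.8]
finger_gap: 0.0
```

Request:
play_rows(
  plan=[
    [0,0.2,0,0,0,0,255],
    [0,0.1,0,0,0,0,255],
    [0,0,0,0,0,0,255],
  ],
)

```text
t: 45.6
eef_pos: [0.5919, -0.312, 0.0452]
orientation: [-1.57, 0.051, -0.051]
contact_force: [-0.4, 0.2, 1.0]
finger_gap: -0.0
```

Request:
play_rows(
  plan=[
    [0,0.1,0,0,0,0,255],
    [0,0.1,0,0,0,0,255],
    [0,0,0,0,0,0,255],
  ],
)

```text
t: 45.98
eef_pos: [0.592, -0.3122, 0.0403]
orientation: [-1.571, 0.051, -0.051]
contact_force: [0.7, -0.1, 2.3]
finger_gap: -0.0
```

Request:
play_rows(
  plan=[
    [0,0.08,0,0,0,0,255],
    [0,0,0,0,0,0,255],
  ],
)

```text
t: 46.22
eef_pos: [0.592, -0.3122, 0.0383]
orientation: [-1.571, 0.051, -0.051]
contact_force: [0.7, 0.5, 4.1]
finger_gap: -0.0002
```

Request:
play_rows(
  plan=[
    [0,0.08,0,0,0,0,255],
    [0,0.06,0,0,0,0,255],
    [0,0,0,0,0,0,255],
  ],
)

```text
t: 46.6
eef_pos: [0.5921, -0.3122, 0.0359]
orientation: [-1.571, 0.05, -0.052]
contact_force: [-1.5, 2.2, 13.7]
finger_gap: 0.0001
```

Request:
play_rows(
  plan=[
    [0,0.06,0,0,0,0,255],
    [0,0,0,0,0,0,255],
    [0,0,0,0,0,0,255],
  ],
)

```text
t: 46.98
eef_pos: [0.5921, -0.3122, 0.0358]
orientation: [-1.572, 0.05, -0.052]
contact_force: [-4.9, 4.0, 22.0]
finger_gap: 0.0
```

The button bottomed out: the force rises while z stays at 0.0358. Next I retreat, check and hand in.

Request:
play_rows(
  plan=[
    [0,-0.5,0,0,0,0,255],
    [0,-1,0,0,0,0,255],
    [0,-1,0,0,0,0,255],
    [0,-1,0,0,0,0,255],
    [0,-1,0,0,0,0,255],
  ],
)

```text
t: 47.6
eef_pos: [0.5914, -0.3117, 0.1456]
orientation: [-1.569, 0.052, -0.05]
contact_force: [-0.1, -0.4, -0.7]
finger_gap: -0.0
```

Request:
play_rows(
  plan=[
    [0,0,0,0,0,0,255],
    [0,0,0,0,0,0,255],
    [0,0,0,0,0,0,255],
    [0,0,0,0,0,0,255],
    [0,0,0,0,0,0,255],
  ],
)

```text
t: 48.22
eef_pos: [0.5918, -0.312, 0.1452]
orientation: [-1.57, 0.051, -0.051]
contact_force: [0.8, 0.0, -0.9]
finger_gap: 0.0001
```

```bash
python3 - <<'E'
from h import *
from tc import tc
tc(.02,.05)
d=cam("side");P=world(d);z=P[...,2];X,Y=fr(P,TC+(.0006,.0016),TY);hsv=cv2.cvtColor(d["pixels"],cv2.COLOR_RGB2HSV)
n=0
for b in big((z>.035)&(z<.055)&(abs(X)<.12)&(abs(Y+.07)<.056)&(hsv[...,1]<60))[:3]:
    if b.sum()>30: n+=1;print("h",np.mean([X[b].min(),X[b].max()]).round(4),(np.mean([Y[b].min(),Y[b].max()])+.07).round(4),np.median(z[b]))
m=(z>.036)&(z<.055)&(abs(P[...,0]-.593)<.03)&(abs(P[...,1]+.311)<.03);rect(P,m,"button side")
s=bot.state();print(s["t"],s["eef_pos"],s["contact_force"].round(1))
if n==2: bot.job_done();print("done")
E
```

```text
side 657 c [567.5  77.1] size [ 57.2 129.3] ang 86.0 z med 0.0251
 tote frame x [-0.0618  0.0615] y-.0615 [-0.0262  0.0268]
 tilt [-0.001 -0.011  0.026]
top 363 c [566.6  73.2] size [ 53.4 130.3] ang 85.7 z med 0.0248
 tote frame x [-0.058   0.0631] y-.0615 [-0.0253  0.0246]
 tilt [-0.004 -0.008  0.025]
h -0.0817 -0.0022 0.0428547027443571
h 0.0096 -0.003 0.04336880785428776
button side 51 c [ 592.  -308.9] size [25.3 40. ] ang 8.9 z med 0.0426
48.375 [ 0.5918649  -0.31199725  0.14550437] [-0.   0.9  0.2]
the job is handed in; nothing more can be done
done
```

Both covers and both housings (only two were present) are packed in the tote. The button was then pressed to its stop, and the job was handed in at about 48 s.

- **Covers:** I pushed each one out about 50 mm, pinched it by its long sides and laid it window up in the wide compartment, cover 2 on cover 1. The last check put the stack within about 3 mm of the compartment centre, top at about 25 mm, tilt about 0.01 rad.
- **Housings:** Both stand upright in the narrower compartment, at x about -82 mm and +9 mm. I aimed the second one at x = 0, so it has shifted about 9 mm and now rests against a divider. It is still upright, with its rim at the right height for standing on the floor, and within the limits.
- **Button:** It bottomed out at 22 N with about 7 mm of travel, and its top was back at its starting height (about 43 mm) afterwards. The gripper was 100 mm clear of it at hand-in.
- **Bystanders:** Nothing went near the meter, screwdriver or carton, and they looked unmoved in the pictures. I did not measure their positions.
- **Disagreement:** The side and top cameras differed by about 2–5 mm throughout, so I used averages of the two.

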